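Load an injector-clamp kit tray and latch it in its cradle

ROBOT

A 7-joint arm with a two-finger parallel gripper is mounted at the origin on the work surface. World frame = base frame: x ahead of the robot, y to its left, z up, the work surface at z = 0. Lengths are in m, angles in rad, forces in N, time in s.
With the tool pointing down it reaches from about 0.425 to 0.925 m from the base axis. Payload 6.8 kg.
Tool frame: the origin (TCP) lies at the very end of the fingers, on their centre line; the grasp point (between the pads) lies grasp_offset behind it (grasp_offset is the distance from the TCP to the grasp point, in m); z points along the fingers, y is the direction in which the jaws open and shut (so a half turn about z gives the same grasp; the last joint's range is limited). The gripper opens to 85 mm and grips with 20 to 120 N. Pads are 22 mm wide; open, the fingers measure 114 mm over their backs; the gripper's body (76 mm by 85 mm) begins 54 mm behind the grasp point. The pads swing forward as they close: fully open they stand 13 mm farther back than shut.
Start: joints at [1.153, 0.477, 0.022, 1.555, -0.011, 1.109, -0.083], TCP at [0.206, -0.643, 0.231] pointing down, gripper open.
Joint ranges: [-2.96, 2.96], [-0.34, 2.1], [-1.41, 1.46], [0.24, 2.44], [-1.37, 4.51], [0.17, 1.92], [-2.96, 2.96]. Speed limits (rad/s): [2.39, 2.39, 3.14, 3.14, 3.14, 3.14, 3.14].

INTERFACE

Orientations are given as a unit quaternion [w, x, y, z].
In Python, from station import * gives the robot as it stands.
- The arm moves only by the shell command python3 -m handwheel 'ROWS' [FORCE]. ROWS is JSON, one flat list of numbers, 7 for each row, row after row: the shift along the world's x, y, z in cm, then the turn, a rotation vector about the world's x, y, z in degrees, then the opening, from 0 (shut) to 1 (fully open). In form: [tx, ty, tz, ax, ay, az, fingers, tx, ty, tz, ax, ay, az, fingers, ...]. A call has 1 to 8 rows; each row is the pose to reach, as a shift and turn from the pose measured when the call began; what a row does not reach only later rows make up. A row lasts 1/12 s, in which the tool goes at most 41.7 mm and 7.16 degrees, less where a joint would pass 70% of its speed; a pose out of reach is approached as far as the arm can. A call with a gripper value outside its range is refused whole. The fingers move at their own pace and stop on an object; FORCE is the grip in N (left out, the last holds). Time passes only in rows, so rows that repeat a pose let the fingers close. It gives the time, the measured TCP pose, the force and the opening at its end, in the units of the state.
- get_obs(): the state, without advancing time (a new reading comes with each control period).
- read_camera(name): name is "scene" or "top"; returns the picture (384x512x3 uint8, red, green, blue); there is no depth.
- camera_info(name): a dict with "fx", "fy", "cx", "cy" (pixels), "k1" (the pictures are not rectified: a ray, as slopes to the right and down, at radius r is drawn at 1 + k1 r^2 times it, then the intrinsics apply), "R" (3x3) and "t" (3): a world point X has camera coordinates R X + t. Camera axes: x right, y down, z forward; pixel columns grow to the right and rows downward; lengths in m; the calibration is good to about 2 mm. A picture is of the moment at which its call begins. camera_info takes no time and is no camera call.
- hand_in(): hands the job in, once; it reports no verdict.
The state is a dict: "t": time; "q": joint angles; "joint_vel": joint speeds; "joint_torque": joint torques, N m; "eef_pos": TCP position; "tool_rot": TCP orientation; "contact_force": force on the tool from outside, world axes, zero at the start; "torque": the same for the moment, N m; "gripper_width": opening from 0.0 (shut) to 1.0 (fully open).
Only numpy, scipy, OpenCV 4.12 (cv2) and the standard library are available. Lean on these libraries where they do the work, as an engineer would, in place of code of your own. Each camera call takes 0.05 s, during which the arm holds its last target. There are 200 camera calls.

TASK

Draw back the latch on the empty cradle, lift the top tray straight off the nested stack, leaving the other trays where they are, and seat it flat in the cradle. Then load every injector clamp from the compartment bin into it, one to a pocket, sitting flat on its base with its fork pointing outward, away from the tray's centre handle. When all are in, slide the latch fully home over the tray's edge.

Things in the scene. Friction and masses are not known exactly. Their poses are not given: they have to be found in the camera images.
- tray: Uppermost of three identical grey kit trays nested in a stack, 180 (x) x 150 (y) mm, 0.28 to 0.46 kg, the same turned half round. Origin: centre of the underside, z up. A hollow ridge (38 mm wide at its foot, see tray_grip) lies along x in the middle, 3 pockets on each side of it (see tray_pocket). Corner posts 12 mm square, tops at 24 mm.
- tray_grip (a point): Middle of the grip bar on the tray's ridge, 43 mm above the underside. The bar is straight-sided, 100 (x) x 25 (y) x 14 (z) mm, top at 50 mm: pinch it across y. Nested trays stand 24 mm apart and the ridge below reaches 26 mm up into this one with about 1 mm play: lift over 30 mm straight up to free it.
- tray_pocket (a point): Floor centre of the middle pocket on the tray's +y side: tray x 0, y 45.5, z 3 mm. The six pockets are centred at x = -56, 0, +56 and y = -45.5, +45.5 mm; each is 36 mm wide in x and runs from |y| = 19 to 72 mm. Dividers, end ledges and outer walls are 11 mm above the tray's underside.
- tray_mid: Second tray of the stack, loose, identical to the first and nested under it; it stays on the stack. Origin: centre of its underside. (The third, lowest tray is fixed to the bench.)
- cradle: Fixed aluminium cradle for one tray. Origin: centre of the tray's place, at bench height; a seated tray's underside is at 6 mm. Guide rails on four sides, tops at 16 mm, leave the tray 5 mm of play each way in x and y; tray x lies along cradle x, either way round. The latch is on the cradle's -x side, towards the robot.
- latch (a joint): Sliding latch bolt, m: 0.022 to 0.030 (across) at the start, 0 = fully drawn back, 10 mm clear of the tray's place, 0.030 = fully home. It slides along the cradle's +x axis, over the tray's end ledge (bolt underside 22 mm above the bench). It needs about 3 N and stays where it is left.
- latch_knob (a point): Middle of the latch's upright round steel knob, 16 mm across, standing from 30 to 62 mm above the bench, this point at 46 mm; it rides with the bolt. Beside it in y, out to 20 mm from its axis, are guide blocks 30 mm high.
- bin: Fixed shallow black compartment bin, 244 (x) x 164 (y) mm, origin: centre of its underside. Six compartments, each about 76 mm square, centres at x = -80, 0, +80 and y = -40, +40 mm; floor 4 mm, walls and dividers 4 mm thick with tops at 14 mm.
- clamp1: Bare-steel injector hold-down clamp, 0.09 to 0.14 kg (4 to 6 of six are present; None if absent), on its base at any yaw in a bin compartment. Origin: under the middle of its block; z up. Block 26 (x) x 24 (y) x 26 (z) mm; from its +x face a two-pronged fork, 10 mm high, 24 mm wide over the prongs, reaches to x = 32 mm. Grip the block across y.
- clamp1_fork (a point): Tip of that clamp's fork: between the prong ends, 31 mm along the clamp's +x from its origin, 5 mm above its base.
- clamp2: Bare-steel injector hold-down clamp, 0.09 to 0.14 kg (4 to 6 of six are present; None if absent), on its base at any yaw in a bin compartment. Origin: under the middle of its block; z up. Block 26 (x) x 24 (y) x 26 (z) mm; from its +x face a two-pronged fork, 10 mm high, 24 mm wide over the prongs, reaches to x = 32 mm. Grip the block across y.
- clamp2_fork (a point): Tip of that clamp's fork: between the prong ends, 31 mm along the clamp's +x from its origin, 5 mm above its base.
- clamp3: Bare-steel injector hold-down clamp, 0.09 to 0.14 kg (4 to 6 of six are present; None if absent), on its base at any yaw in a bin compartment. Origin: under the middle of its block; z up. Block 26 (x) x 24 (y) x 26 (z) mm; from its +x face a two-pronged fork, 10 mm high, 24 mm wide over the prongs, reaches to x = 32 mm. Grip the block across y.
- clamp3_fork (a point): Tip of that clamp's fork: between the prong ends, 31 mm along the clamp's +x from its origin, 5 mm above its base.
- clamp4: Bare-steel injector hold-down clamp, 0.09 to 0.14 kg (4 to 6 of six are present; None if absent), on its base at any yaw in a bin compartment. Origin: under the middle of its block; z up. Block 26 (x) x 24 (y) x 26 (z) mm; from its +x face a two-pronged fork, 10 mm high, 24 mm wide over the prongs, reaches to x = 32 mm. Grip the block across y.
- clamp4_fork (a point): Tip of that clamp's fork: between the prong ends, 31 mm along the clamp's +x from its origin, 5 mm above its base.
- clamp5: Bare-steel injector hold-down clamp, 0.09 to 0.14 kg (4 to 6 of six are present; None if absent), on its base at any yaw in a bin compartment. Origin: under the middle of its block; z up. Block 26 (x) x 24 (y) x 26 (z) mm; from its +x face a two-pronged fork, 10 mm high, 24 mm wide over the prongs, reaches to x = 32 mm. Grip the block across y.
- clamp5_fork (a point): Tip of that clamp's fork: between the prong ends, 31 mm along the clamp's +x from its origin, 5 mm above its base.
- clamp6: Bare-steel injector hold-down clamp, 0.09 to 0.14 kg (4 to 6 of six are present; None if absent), on its base at any yaw in a bin compartment. Origin: under the middle of its block; z up. Block 26 (x) x 24 (y) x 26 (z) mm; from its +x face a two-pronged fork, 10 mm high, 24 mm wide over the prongs, reaches to x = 32 mm. Grip the block across y.
- clamp6_fork (a point): Tip of that clamp's fork: between the prong ends, 31 mm along the clamp's +x from its origin, 5 mm above its base.
There are look-alikes about, which are no part of the job. Leave any blue, pink or purple look-alike of the clamp3 alone.

How it is judged:
By the outcome, as a careful person would: the job done as asked, in the order asked, and still so for the second after the job is handed in, with the robot touching nothing.
Of clamp1, clamp2, clamp3, clamp4, clamp5, clamp6 only 4 to 6 are there at a start; the rules pass over those that are not, and their reading is None.
At some moment in a run one of clamp1, clamp2, clamp3, clamp4, clamp5, clamp6 may be knocked a few centimetres aside while the robot is not near it.
It also fails if it takes over 210 s, if anything falls off the work surface, if the arm or the gripper's body presses on something with over 40 N, if the wrist force passes 120 N, or if a joint passes its speed limit or range.

## Working session

There is one attempt and no reset: what is moved stays moved. The work goes in short steps, Python scripts to look and compute and a shell command to move; the robot and the scene stay as the last step left them, time stands still between calls to the robot, and variables do not carry over. Pictures are saved under pics/ and viewed, on a budget of 14 in all, crops included, one or two more only if the job needs it, and the job is handed in when it is done.

```bash
ls; mkdir -p pics; python3 - <<'E'
from station import *
import cv2
o=get_obs();print({k:o[k] for k in o})
for n in("scene","top"):
    im=read_camera(n);cv2.imwrite(f"pics/{n}0.png",im[:,:,::-1]);print(n,camera_info(n))
import station;print(dir(station))
E
```

```text
pics
{'t': 0.0, 'q': array([ 1.15290904,  0.47777502,  0.02232801,  1.55647625, -0.01149657,
        1.10928766, -0.08309758]), 'joint_vel': array([-6.39496620e-04,  7.62981338e-04,  5.75226107e-04, -7.58473314e-04,
        3.63212276e-04, -1.25570295e-03,  2.52700686e-05]), 'joint_torque': array([ 1.58398270e-04, -5.96449256e+01,  1.60786998e+00, -2.81195623e+01,
        1.24274803e-02,  9.34364536e-03,  3.50195614e-05]), 'eef_pos': array([ 0.20558553, -0.6422994 ,  0.23033183]), 'tool_rot': array([-8.85649968e-04,  9.88024781e-01,  1.54292598e-01, -2.05296468e-04]), 'contact_force': array([1.16512968, 1.02379421, 0.8974369 ]), 'torque': array([ 0.00964899, -0.01985894,  0.0266721 ]), 'gripper_width': 1.0012691974179697}
scene {'fx': 394.0305698613058, 'fy': 394.0305698613058, 'cx': 250.76299098810298, 'cy': 194.49115917325102, 'k1': -0.12366925648797453, 'R': array([[-0.58793755,  0.80878485, -0.01401829],
       [ 0.57594934,  0.40638596, -0.70931855],
       [-0.56798926, -0.42510884, -0.70474866]]), 't': array([ 0.25865219, -0.22812073,  1.31971819])}
top {'fx': 384.61249584249447, 'fy': 384.61249584249447, 'cx': 261.4503113078771, 'cy': 194.0863067176941, 'k1': -0.07626352687428867, 'R': array([[-0.00708779, -0.9998979 ,  0.01240767],
       [-0.98434154,  0.00479098, -0.17620663],
       [ 0.17612919, -0.0134623 , -0.984275  ]]), 't': array([0.02953433, 0.45103764, 1.03272785])}
['PlanningError', '__builtins__', '__cached__', '__doc__', '__file__', '__loader__', '__name__', '__package__', '__spec__', 'camera_info', 'get_obs', 'grasp_offset', 'hand_in', 'read_camera']
```

View pics/scene0.png

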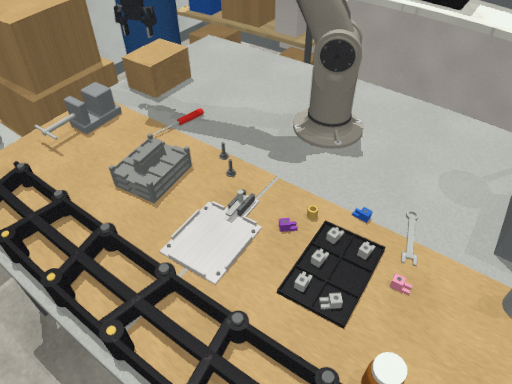

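View pics/top0.png

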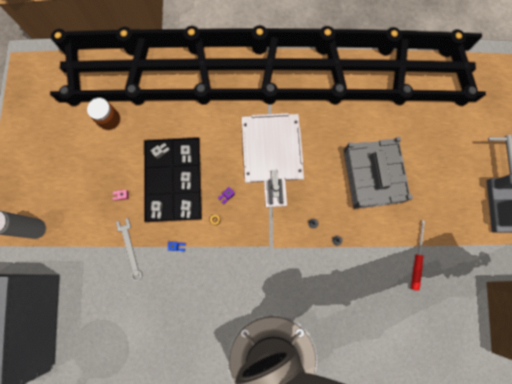

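```bash
python3 -c "
from station import *;print(grasp_offset)"
```

```text
0.0187
```

```bash
cat >h.py <<'E'
from station import *
import cv2, numpy as np
def und(n,p):
    c=camera_info(n); d=(np.array(p,float)-[c['cx'],c['cy']])/[c['fx'],c['fy']]
    s=d.copy()
    for _ in range(20): s=d/(1+c['k1']*(s@s))
    return s
def p2w(n,p,z):
    "pixel -> world point at height z"
    c=camera_info(n); s=und(n,p); R=np.array(c['R']); o=-R.T@c['t']; d=R.T@np.r_[s,1]
    return o+d*(z-o[2])/d[2]
def w2p(n,X):
    c=camera_info(n); x=np.array(c['R'])@np.array(X)+c['t']; s=x[:2]/x[2]
    return s*(1+c['k1']*(s@s))*[c['fx'],c['fy']]+[c['cx'],c['cy']]
def crop(im,x0,y0,x1,y1,k):
    "enlarged crop with tick labels in source pixels every 10"
    a=cv2.resize(im[y0:y1,x0:x1,::-1],None,fx=k,fy=k,interpolation=cv2.INTER_CUBIC)
    for x in range(-(-x0//10)*10,x1,10):
        cv2.line(a,((x-x0)*k,0),((x-x0)*k,6),(0,0,255),1); cv2.putText(a,str(x),((x-x0)*k+1,16),0,.35,(0,0,255),1)
    for y in range(-(-y0//10)*10,y1,10):
        cv2.line(a,(0,(y-y0)*k),(6,(y-y0)*k),(0,0,255),1); cv2.putText(a,str(y),(8,(y-y0)*k+4),0,.35,(0,0,255),1)
    return a
def mont(f,*a):
    h=max(x.shape[0] for x in a)
    cv2.imwrite(f,np.hstack([cv2.copyMakeBorder(x,0,h-x.shape[0],0,4,0) for x in a]))
E
python3 - <<'E'
from h import *
t=cv2.imread('pics/top0.png')[:,:,::-1]; s=cv2.imread('pics/scene0.png')[:,:,::-1]
mont('pics/a.png',crop(t,140,132,206,228,6),crop(t,238,105,305,212,5))
mont('pics/b.png',crop(t,340,130,415,215,5),crop(s,105,130,195,205,4))
E
```

```text
(no output)
```

View pics/a.png

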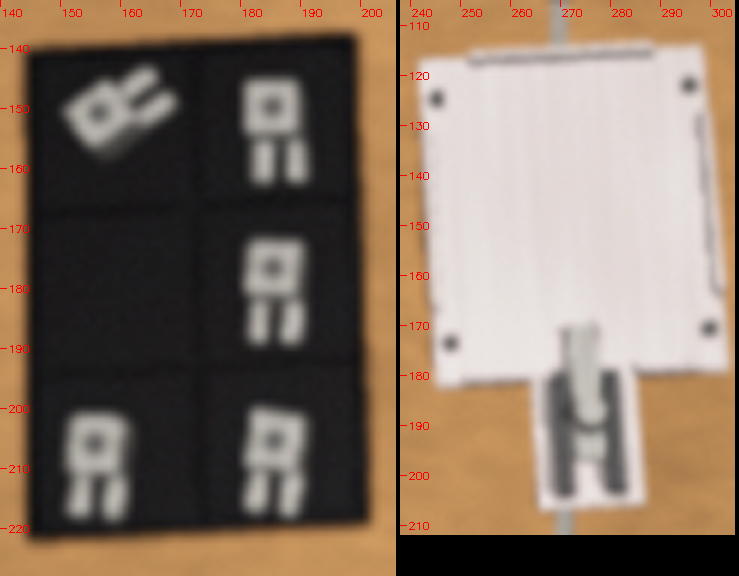

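View pics/b.png

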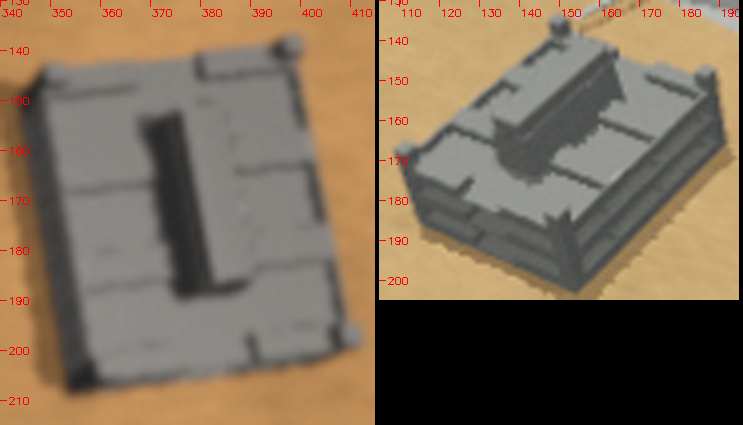

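```bash
cat > m.py <<'E'
from h import *
from scipy.optimize import least_squares
np.set_printoptions(precision=4,suppress=True)
T=lambda x,y:(140+x/6,132+y/6)
for n,h,f in [('A',(98,112),(164,87)),('B',(271,106),(280.5,183)),('C',(273,268),(274,345)),('D',(94,443),(96,518)),('E',(274,440),(273,515))]:
    a=p2w('top',T(*h),.03);b=p2w('top',T(*f),.012);d=b-a
    print(n,a[:2],b[:2],'len',np.hypot(*d[:2]),'yaw',np.degrees(np.arctan2(d[1],d[0])))
print('bin',[p2w('top',T(*p),.014)[:2] for p in [(28,50),(355,35),(370,522),(28,540)]])
C=lambda x,y:(238+(x-404)/5,105+y/5)
P=[p2w('top',C(*p),.006)[:2] for p in [(436,98),(689,84),(709,328),(450,343)]];print('screws',P,np.mean(P,0))
P=[p2w('top',C(*p),.008)[:2] for p in [(418,60),(700,45),(728,370),(437,386)]];print('outline',P,np.mean(P,0))
print('bolt tip/knob',p2w('top',C(581,325),.026),p2w('top',C(587,430),.03))
# tray
pts=[('scene',(149.7,135.5),(1,1)),('scene',(111.2,167.5),0),('scene',(186.7,148.7),0),('scene',(150.2,183),0)]
tp=[(351,144.6),(398,139.4),(410,197),(356,204.4)]; sp=[(111.2,167.5),None,None,None]
cor=np.array([(84,69),(84,-69),(-84,-69),(-84,69)])/1e3  # top: up-left=+x+y
sc=[(150.2,183),(111.2,167.5),(149.7,135.5),(186.7,148.7)] # guess order
def res(p,full=False):
    c,s=np.cos(p[2]),np.sin(p[2]);r=[]
    for i,(x,y) in enumerate(cor):
        X=[p[0]+c*x-s*y,p[1]+s*x+c*y,p[3]+.024]
        r+=list(w2p('top',X)-tp[i])+list(w2p('scene',X)-sc[i])
    return np.array(r)
f=least_squares(res,[.65,-.25,.1,.048],loss='soft_l1');print(f.x,np.degrees(f.x[2]),res(f.x).reshape(-1,4))
E
python3 m.py; python3 - <<'E'
from h import *
s=cv2.imread('pics/scene0.png')[:,:,::-1]
mont('pics/c.png',crop(s,158,182,266,284,7))
E
```

```text
A [0.5816 0.3288] [0.5994 0.3017] len 0.032445088216373125 yaw -56.64025357861751
B [0.5839 0.2454] [0.5506 0.243 ] len 0.03347120899558893 yaw -175.940992319006
C [0.5043 0.242 ] [0.4706 0.2439] len 0.03370099417624772 yaw 176.88284512290193
D [0.4209 0.3238] [0.3877 0.3262] len 0.033267331505094595 yaw 175.8583713230923
E [0.422  0.2393] [0.3889 0.2421] len 0.03322948594053856 yaw 175.0324322124843
bin [array([0.6183, 0.3693]), array([0.6247, 0.2083]), array([0.3852, 0.1959]), array([0.3772, 0.3577])]
screws [array([0.6679, 0.0757]), array([ 0.6765, -0.0756]), array([ 0.5263, -0.0837]), array([0.5179, 0.0673])] [ 0.5972 -0.004 ]
outline [array([0.6912, 0.0864]), array([ 0.7005, -0.0826]), array([ 0.5008, -0.0938]), array([0.492 , 0.0748])] [ 0.5961 -0.0038]
bolt tip/knob [ 0.5235 -0.008   0.026 ] [ 0.4616 -0.0105  0.03  ]
[ 0.5105 -0.3026  0.1221  0.0432] 6.99480805077948 [[-0.3672  0.216  -0.4581  0.3348]
 [-0.0166 -0.1366  0.7195 -0.0213]
 [-0.4058  0.2302  0.3698 -0.0558]
 [ 5.0696 -0.8299 -0.0284 -0.3233]]
```

View pics/c.png

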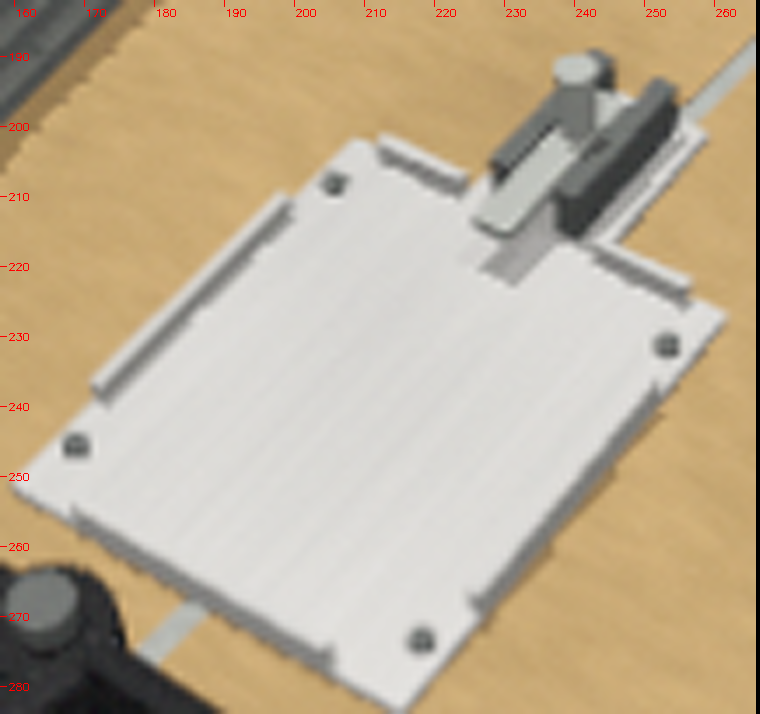

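```bash
cat > m2.py <<'E'
from h import *
from scipy.optimize import least_squares
np.set_printoptions(precision=4,suppress=True)
S=lambda x,y:(158+x/7,182+y/7)
def tri(a,b): # top px, scene px
    f=least_squares(lambda X:np.r_[w2p('top',X)-a,w2p('scene',X)-b],[.5,0,.03]);return f.x,abs(f.fun).max()
P=[p2w('scene',S(*p),.006)[:2] for p in [(76,446),(421,641),(667,345),(334,183)]];print('screws',P,np.mean(P,0))
C=lambda x,y:(238+(x-404)/5,105+y/5)
for a,b in zip([(436,98),(689,84),(709,328),(450,343)],[(421,641),(76,446),(334,183),(667,345)]): print(tri(C(*a),S(*b)))
print('knob',p2w('scene',S(577,67),.062),w2p('top',p2w('scene',S(577,67),.062)))
print('bolt tip', p2w('scene',S(495,225),.026))
for a in [(337,94),(270,93),(202,95)]:
  for b in [(165,270),(238,320),(90,218)]: print(a,b,tri(a,b))
# tray without bad corner
cor=np.array([(84,69),(84,-69),(-84,-69),(-84,69)])/1e3
tp=[(351,144.6),(398,139.4),(410,197),None];sc=[(150.2,183),(111.2,167.5),(149.7,135.5),(186.7,148.7)]
def res(p,z=None):
    c,s=np.cos(p[2]),np.sin(p[2]);r=[]
    for i,(x,y) in enumerate(cor):
        X=[p[0]+c*x-s*y,p[1]+s*x+c*y,p[3]+.024]
        if tp[i]:r+=list(w2p('top',X)-tp[i])
        r+=list(w2p('scene',X)-sc[i])
    if z:r.append((p[3]-z)*1e5)
    return np.array(r)
for z in(None,.048):
    p=least_squares(res,[.5,-.3,.1,.048],args=(z,)).x;print(p,np.degrees(p[2]),abs(res(p)).max())
c,s=np.cos(p[2]),np.sin(p[2])
print('bar corners', [w2p('scene',[p[0]+c*x-s*y,p[1]+s*x+c*y,p[3]+.05]) for x in(-.05,.05) for y in(-.0125,.0125)],'seen 149.75,139.2; 163.5,143; 147.2,162; 134.5,159.5')
E
python3 m2.py
```

```text
screws [array([ 0.677 , -0.0771]), array([0.6688, 0.0733]), array([0.5187, 0.0652]), array([ 0.5272, -0.0855])] [ 0.5979 -0.006 ]
(array([0.6686, 0.0744, 0.0065]), np.float64(0.4308881459802194))
(array([ 0.6769, -0.0763,  0.0063]), np.float64(0.24315669422875885))
(array([ 0.5269, -0.0845,  0.0061]), np.float64(0.33139934126964476))
(array([0.5185, 0.0663, 0.0064]), np.float64(0.3741311796819673))
knob [ 0.4676 -0.0117  0.062 ] [275.5687 186.6968]
bolt tip [ 0.5223 -0.0096  0.026 ]
(337, 94) (165, 270) (array([ 0.7326, -0.1413, -0.0626]), np.float64(24.289973425232915))
(337, 94) (238, 320) (array([ 0.7135, -0.0383, -0.2174]), np.float64(58.75336530261802))
(337, 94) (90, 218) (array([ 0.7567, -0.2161,  0.0801]), np.float64(9.549356093495902))
(270, 93) (165, 270) (array([ 0.751 , -0.0035,  0.051 ]), np.float64(1.1912078022751302))
(270, 93) (238, 320) (array([ 0.7343,  0.0975, -0.0688]), np.float64(31.639235827623423))
(270, 93) (90, 218) (array([ 0.7734, -0.0816,  0.1662]), np.float64(32.20961160786277))
(202, 95) (165, 270) (array([0.7649, 0.1002, 0.1407]), np.float64(31.849409538912795))
(202, 95) (238, 320) (array([0.7487, 0.1957, 0.0427]), np.float64(1.144976289085207))
(202, 95) (90, 218) (array([0.787 , 0.0237, 0.2375]), np.float64(60.75113228682386))
[ 0.5107 -0.3034  0.1257  0.043 ] 7.201096460239438 0.5438387894495662
[ 0.5114 -0.3007  0.1226  0.048 ] 7.026320501992812 1.25978030100066
bar corners [array([155.8292, 138.7348]), array([162.6232, 141.1405]), array([132.822 , 158.4292]), array([139.7504, 161.1534])] seen 149.75,139.2; 163.5,143; 147.2,162; 134.5,159.5
```

```bash
python3 -m handwheel '[13,31,0,0,0,-7,0.6,13,31,0,0,0,-7,0.6,13,31,0,0,0,-7,0.6,13,31,0,0,0,-7,0.6,13,31,0,0,0,-7,0.6,13,31,0,0,0,-7,0.6,13,31,0,0,0,-7,0.6,13,31,0,0,0,-7,0.6]' 30; python3 -m handwheel '[13.2,32,0,0,0,-7.5,0.6,13.2,32,0,0,0,-7.5,0.6,13.2,32,0,0,0,-7.5,0.6,13.2,32,0,0,0,-7.5,0.6,13.2,32,0,0,0,-7.5,0.6,13.2,32,0,0,0,-7.5,0.6,13.2,32,0,0,0,-7.5,0.6,13.2,32,0,0,0,-7.5,0.6]'; cat >st.py <<'E'
from station import *
import numpy as np
np.set_printoptions(precision=4,suppress=True)
from scipy.spatial.transform import Rotation as R
o=get_obs();q=o['tool_rot'];M=R.from_quat([q[1],q[2],q[3],q[0]]).as_matrix()
print('t',round(o['t'],2),'p',o['eef_pos'],'jaw',round(np.degrees(np.arctan2(M[1,1],M[0,1])),2),'zax',M[:,2],'F',o['contact_force'],'g',round(o['gripper_width'],3),'q7',round(o['q'][6],2),'q1',round(o['q'][0],2))
E
python3 st.py
```

```text
t: 0.77
eef_pos: [0.3345, -0.3332, 0.2303]
tool_rot: [-0.001, 0.996, 0.094, -0.0]
contact_force: [1.2, -0.7, -0.2]
gripper_width: 0.599
t: 1.43
eef_pos: [0.4587, -0.0304, 0.2303]
tool_rot: [-0.001, 1.0, 0.028, -0.0]
contact_force: [1.3, -0.9, -0.3]
gripper_width: 0.601
t 1.43 p [ 0.4587 -0.0304  0.2303] jaw -86.77 zax [-0.0006  0.0015 -1.    ] F [ 1.3323 -0.8825 -0.3472] g 0.601 q7 -1.65 q1 0.29
```

```bash
python3 -m handwheel '[0.9,1.85,-10,0,0,0,0.6,0.9,1.85,-10,0,0,0,0.6,0.9,1.85,-15,0,0,0,0.6,0.9,1.85,-18,0,0,0,0.6,0.9,1.85,-19.3,0,0,0,0.6,0.9,1.85,-19.3,0,0,0,0.6,0.9,1.85,-19.3,0,0,0,0.6]'; python3 st.py;  python3 -m handwheel '[0,0,0,0,0,0,0.1,0,0,0,0,0,0,0.1,0,0,0,0,0,0,0.1,0,0,0,0,0,0,0.1,0,0,0,0,0,0,0.1,0,0,0,0,0,0,0.1,0,0,0,0,0,0,0.1]' 40; python3 st.py
```

```text
t: 2.02
eef_pos: [0.4665, -0.0118, 0.0364]
tool_rot: [-0.001, 1.0, 0.028, -0.002]
contact_force: [-0.1, -0.8, 0.4]
gripper_width: 0.599
t 2.02 p [ 0.4665 -0.0118  0.0364] jaw -86.74 zax [-0.0044  0.0015 -1.    ] F [-0.095  -0.7831  0.4125] g 0.599 q7 -1.88 q1 0.17
t: 2.6
eef_pos: [0.4681, -0.0131, 0.0385]
tool_rot: [-0.0, 1.0, 0.028, -0.0]
contact_force: [0.1, -2.7, 6.8]
gripper_width: 0.168
t 2.6 p [ 0.4681 -0.0131  0.0385] jaw -86.82 zax [-0.0006  0.     -1.    ] F [ 0.0765 -2.732   6.8076] g 0.168 q7 -1.88 q1 0.17
```

```bash
python3 -m handwheel '[-0.5,-0.03,0.2,0,0,0,0.1,-1,-0.06,0.2,0,0,0,0.1,-1.5,-0.09,0.2,0,0,0,0.1,-2,-0.11,0.2,0,0,0,0.1,-2.2,-0.12,0.2,0,0,0,0.1,-2.2,-0.12,0.2,0,0,0,0.1]';python3 st.py;  python3 -m handwheel '[-0.2,-0.01,0,0,0,0,0.1,-0.2,-0.01,0,0,0,0,0.1,-0.2,-0.01,0,0,0,0,0.1]'; python3 -m handwheel '[-0.2,-0.01,0,0,0,0,0.1,-0.2,-0.01,0,0,0,0,0.1,-0.2,-0.01,0,0,0,0,0.1]'; python3 -m handwheel '[-0.2,-0.01,0,0,0,0,0.1,-0.2,-0.01,0,0,0,0,0.1,-0.2,-0.01,0,0,0,0,0.1]';python3 st.py
```

```text
t: 3.1
eef_pos: [0.4448, -0.0145, 0.0404]
tool_rot: [0.0, 1.0, 0.028, -0.001]
contact_force: [-0.5, 0.9, -14.4]
gripper_width: 0.168
t 3.1 p [ 0.4448 -0.0145  0.0404] jaw -86.82 zax [-0.0023 -0.0004 -1.    ] F [ -0.5104   0.8506 -14.3657] g 0.168 q7 -1.88 q1 0.17
t: 3.35
eef_pos: [0.4424, -0.0146, 0.0404]
tool_rot: [0.0, 1.0, 0.028, -0.002]
contact_force: [0.0, -0.2, -14.0]
gripper_width: 0.171
t: 3.6
eef_pos: [0.4406, -0.0147, 0.0405]
tool_rot: [0.0, 1.0, 0.028, -0.001]
contact_force: [1.9, 0.3, -17.3]
gripper_width: 0.167
t: 3.85
eef_pos: [0.4406, -0.0147, 0.0405]
tool_rot: [-0.0, 1.0, 0.028, 0.0]
contact_force: [7.7, 0.3, -25.3]
gripper_width: 0.165
t 3.85 p [ 0.4406 -0.0147  0.0405] jaw -86.82 zax [ 0.0009  0.0002 -1.    ] F [  7.6979   0.3202 -25.3087] g 0.165 q7 -1.88 q1 0.17
```

```bash
python3 -m handwheel '[0,0,0,0,0,0,0.6,0,0,0,0,0,0,0.6,0,0,0,0,0,0,0.6,0,0,0,0,0,0,0.6,0,0,4,0,0,0,0.6,0,0,8,0,0,0,0.6,0,0,12,0,0,0,0.6,0,0,14,0,0,0,0.6]';  python3 -m handwheel '[7,-28.7,2,0,0,3.8,0.9,7,-28.7,2,0,0,3.8,0.9,7,-28.7,2,0,0,3.8,0.9,7,-28.7,2,0,0,3.8,0.9,7,-28.7,2,0,0,3.8,0.9,7,-28.7,2,0,0,3.8,0.9,7,-28.7,2,0,0,3.8,0.9,7,-28.7,2,0,0,3.8,0.9]';python3 st.py
python3 - <<'E'
from h import *
t=read_camera('top');s=read_camera('scene')
mont('pics/d.png',crop(t,255,150,300,220,6),crop(s,100,115,200,215,5))
E
```

```text
t: 4.52
eef_pos: [0.4423, -0.0143, 0.1851]
tool_rot: [-0.0, 1.0, 0.028, 0.003]
contact_force: [1.2, -0.3, 0.1]
gripper_width: 0.598
t: 5.18
eef_pos: [0.5122, -0.3103, 0.2061]
tool_rot: [0.002, 0.998, 0.057, 0.004]
contact_force: [-0.9, -1.5, 0.7]
gripper_width: 0.9
t 5.18 p [ 0.5122 -0.3103  0.2061] jaw -83.52 zax [ 0.0085 -0.0043 -1.    ] F [-0.9274 -1.5058  0.7448] g 0.9 q7 -1.11 q1 0.63
```

View pics/d.png

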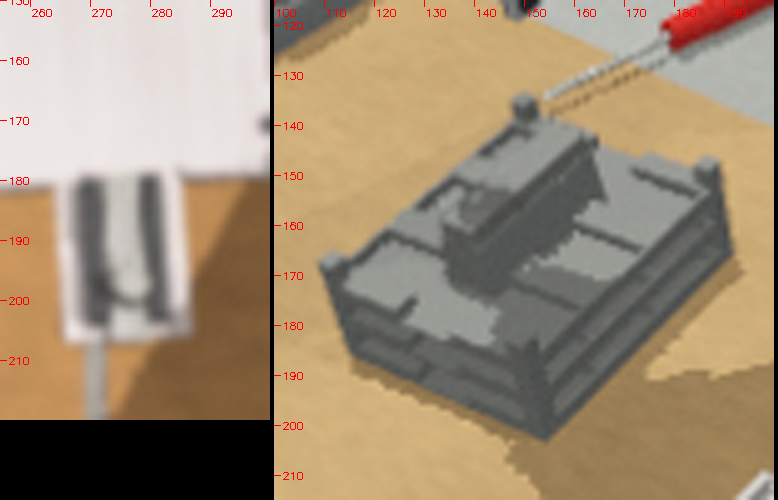

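```bash
python3 - <<'E'
from h import *
a,b,c=[p2w('scene',p,.098)[:2] for p in [(164.6,142.6),(140.8,160.6),(133.8,158)]]
print(a,b,c,np.degrees(np.arctan2(*(b-a)[::-1])),np.linalg.norm(b-a),np.linalg.norm(c-b),'mid',(a+c)/2)
E
python3 -m handwheel '[-0.1,0.9,-4,-0.25,-0.5,0.5,0.8,-0.1,0.9,-6,-0.25,-0.5,0.5,0.8,-0.1,0.9,-6,-0.25,-0.5,0.5,0.8,-0.1,0.9,-6,-0.25,-0.5,0.5,0.8]'; python3 st.py
```

```text
[ 0.46192145 -0.28472066] [ 0.55624248 -0.28153477] [ 0.55974948 -0.30612785] 1.934545660117715 0.09437481828426549 0.024841869973499738 mid [ 0.51083546 -0.29542426]
t: 5.62
eef_pos: [0.5104, -0.2927, 0.1449]
tool_rot: [0.002, 0.998, 0.064, 0.007]
contact_force: [0.4, 0.3, 0.2]
gripper_width: 0.801
t 5.62 p [ 0.5104 -0.2927  0.1449] jaw -82.62 zax [ 0.0135 -0.0026 -0.9999] F [0.3799 0.2644 0.1739] g 0.801 q7 -1.14 q1 0.61
```

```bash
python3 -m handwheel '[0.05,-0.6,0,0.15,0.75,-0.4,0.8,0.05,-0.6,0,0.15,0.75,-0.4,0.8,0.05,-0.6,-2,0.15,0.75,-0.4,0.8,0.05,-0.6,-4,0.15,0.75,-0.4,0.8,0.05,-0.6,-6,0.15,0.75,-0.4,0.8,0.05,-0.6,-6.4,0.15,0.75,-0.4,0.8,0.05,-0.6,-6.4,0.15,0.75,-0.4,0.8]'; python3 st.py;  python3 -m handwheel '[0,0,0,0,0,0,0.5,0,0,0,0,0,0,0.4,0,0,0,0,0,0,0.3,0,0,0,0,0,0,0.2,0,0,0,0,0,0,0.2,0,0,0,0,0,0,0.2,0,0,0,0,0,0,0.2,0,0,0,0,0,0,0.2]' 50; python3 st.py
```

```text
t: 6.2
eef_pos: [0.5107, -0.2987, 0.0808]
tool_rot: [-0.0, 0.998, 0.061, -0.0]
contact_force: [-0.1, 0.2, -0.4]
gripper_width: 0.801
t 6.2 p [ 0.5107 -0.2987  0.0808] jaw -83.03 zax [-0.0006  0.0004 -1.    ] F [-0.0601  0.2213 -0.4132] g 0.801 q7 -1.17 q1 0.6
t: 6.87
eef_pos: [0.5121, -0.3008, 0.0831]
tool_rot: [0.002, 0.998, 0.06, 0.001]
contact_force: [-0.5, -2.9, 6.5]
gripper_width: 0.289
t 6.87 p [ 0.5121 -0.3008  0.0831] jaw -83.1 zax [ 0.003 -0.003 -1.   ] F [-0.534  -2.896   6.4801] g 0.289 q7 -1.17 q1 0.6
```

```bash
python3 -m handwheel '[0,0,0.5,0,0,0,0.2,0,0,1,0,0,0,0.2,0,0,1.5,0,0,0,0.2,0,0,2,0,0,0,0.2,0,0,2.5,0,0,0,0.2,0,0,3,0,0,0,0.2,0,0,3.5,0,0,0,0.2,0,0,4,0,0,0,0.2]' 60; python3 st.py;  python3 -m handwheel '[0,0,1,0,0,0,0.2,0,0,2,0,0,0,0.2,0,0,3,0,0,0,0.2,0,0,4,0,0,0,0.2,0,0,5,0,0,0,0.2,0,0,6,0,0,0,0.2,0,0,6,0,0,0,0.2,0,0,6,0,0,0,0.2]'; python3 st.py
python3 - <<'E'
from h import *
t=read_camera('top');s=read_camera('scene')
mont('pics/e.png',crop(t,335,120,425,220,4),crop(s,80,60,190,205,4))
E
```

```text
t: 7.53
eef_pos: [0.5119, -0.3008, 0.1235]
tool_rot: [0.001, 0.998, 0.06, 0.001]
contact_force: [0.4, 0.6, -4.1]
gripper_width: 0.28
t 7.53 p [ 0.5119 -0.3008  0.1235] jaw -83.09 zax [ 0.0027 -0.0028 -1.    ] F [ 0.4169  0.6022 -4.0875] g 0.28 q7 -1.15 q1 0.61
t: 8.2
eef_pos: [0.5123, -0.3009, 0.1843]
tool_rot: [0.002, 0.998, 0.06, 0.002]
contact_force: [0.3, -0.3, -4.3]
gripper_width: 0.276
t 8.2 p [ 0.5123 -0.3009  0.1843] jaw -83.09 zax [ 0.004  -0.0035 -1.    ] F [ 0.3048 -0.2692 -4.3054] g 0.276 q7 -1.13 q1 0.62
```

View pics/e.png

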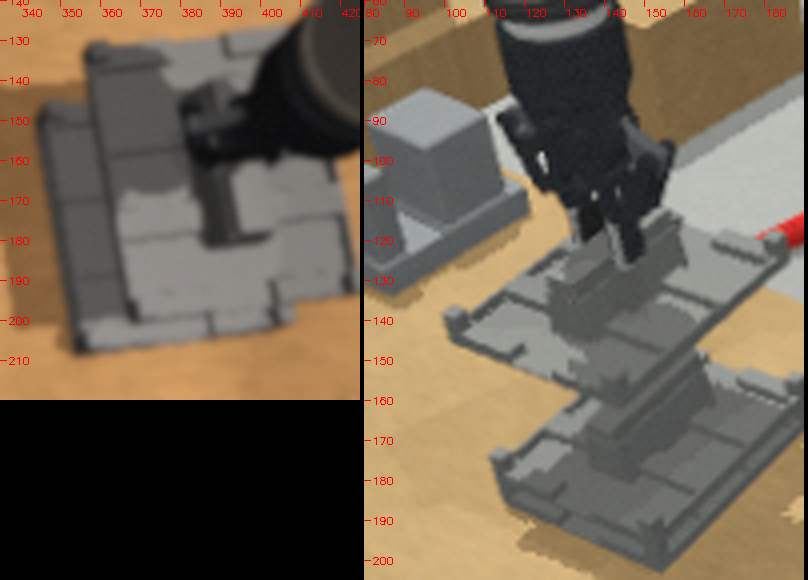

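```bash
python3 - <<'E'
from h import *
th=np.radians(7);c,s=np.cos(th),np.sin(th)
for cam,p,(x,y) in [('scene',(103.3,138.5),(.084,-.069)),('scene',(183.5,119.5),(-.084,.069)),('scene',(144,157.5),(.084,.069)),('top',(359.2,132.5),(.084,.069)),('top',(367.5,199),(-.084,.069))]:
    w=p2w(cam,p,.173)[:2]; print(cam,w-[c*x-s*y,s*x+c*y])
E
```

```text
scene [ 0.51264919 -0.29356737]
scene [ 0.5142062  -0.29306652]
scene [ 0.52173469 -0.28172965]
top [ 0.5098488  -0.29906337]
top [ 0.50564741 -0.28981781]
```

```bash
python3 -m handwheel '[1,3.5,0,0,0,-0.5,0.2,2,7,0,0,0,-1,0.2,3.1,11,0,0,0,-1.5,0.2,4.2,15,0,0,0,-2,0.2,5.4,19,0,0,0,-2.5,0.2,6.5,23,0,0,0,-3,0.2,7.5,26.5,0,0,0,-3.5,0.2,8.5,29.6,0,0,0,-3.7,0.2]';python3 -m handwheel '[0,0,0,0,0,0,0.2,0,0,0,0,0,0,0.2]' ; python3 st.py
```

```text
t: 8.97
eef_pos: [0.5962, -0.0012, 0.1822]
tool_rot: [0.001, 1.0, 0.029, 0.0]
contact_force: [1.0, -0.1, -3.6]
gripper_width: 0.277
t: 9.13
eef_pos: [0.596, 0.0025, 0.1814]
tool_rot: [0.0, 0.999, 0.032, -0.001]
contact_force: [-0.0, -1.9, -3.7]
gripper_width: 0.276
t 9.13 p [0.596  0.0025 0.1814] jaw -86.36 zax [-0.0011 -0.0001 -1.    ] F [-0.009  -1.8772 -3.7191] g 0.276 q7 -1.76 q1 0.15
```

```bash
python3 -m handwheel '[0.15,-0.75,0,0,0,-0.4,0.2,0.15,-0.75,0,0,0,-0.4,0.2,0.15,-0.75,-3,0,0,-0.4,0.2,0.15,-0.75,-6,0,0,-0.4,0.2,0.15,-0.75,-9,0,0,-0.4,0.2,0.15,-0.75,-11,0,0,-0.4,0.2,0.15,-0.75,-11,0,0,-0.4,0.2,0.15,-0.75,-11,0,0,-0.4,0.2]';python3 st.py
python3 - <<'E'
from h import *
t=read_camera('top');s=read_camera('scene')
mont('pics/f.png',crop(t,230,100,320,220,4),crop(s,145,150,265,290,4))
E
```

```text
t: 9.8
eef_pos: [0.5966, -0.007, 0.0706]
tool_rot: [0.0, 1.0, 0.027, -0.002]
contact_force: [0.4, 1.0, -3.0]
gripper_width: 0.276
t 9.8 p [ 0.5966 -0.007   0.0706] jaw -86.91 zax [-0.0037 -0.0009 -1.    ] F [ 0.3529  1.0243 -3.0087] g 0.276 q7 -1.8 q1 0.13
```

View pics/f.png

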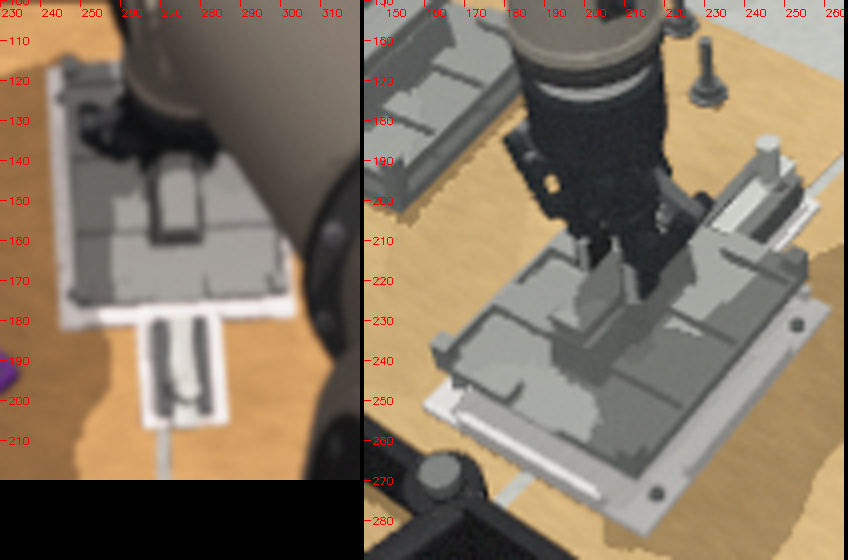

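```bash
python3 - <<'E'
from h import *
f=lambda c,a,b:(p2w(c,a,.0595)+p2w(c,b,.0595))[:2]/2
print(f('top',(247,116.3),(300.8,170.8)),f('scene',(164.3,236.3),(252.8,215)))
a=p2w('top',(247,116.3),.0595)-p2w('top',(248,174.3),.0595);print(np.degrees(np.arctan2(a[1],a[0])),np.hypot(a[0],a[1]))
E
```

```text
[ 0.59285629 -0.00792265] [ 0.60077229 -0.00420871]
0.9471122017220096 0.169572459590579
```

```bash
python3 -m handwheel '[0.1,0.15,-0.5,0,-0.2,0,0.2,0.1,0.15,-1,0,-0.2,0,0.2,0.1,0.15,-1.5,0,-0.2,0,0.2,0.1,0.15,-2,0,-0.2,0,0.2,0.1,0.15,-2.3,0,-0.2,0,0.2,0.1,0.15,-2.3,0,-0.2,0,0.2]';python3 st.py;python3 -m handwheel '[0,0,-0.2,0,0,0,0.2,0,0,-0.4,0,0,0,0.2,0,0,-0.4,0,0,0,0.2]';python3 -m handwheel '[0,0,-0.2,0,0,0,0.2,0,0,-0.2,0,0,0,0.2]';python3 -m handwheel '[0,0,-0.2,0,0,0,0.2,0,0,-0.2,0,0,0,0.2]';python3 st.py
```

```text
t: 10.4
eef_pos: [0.599, -0.0044, 0.0489]
tool_rot: [0.0, 1.0, 0.028, 0.002]
contact_force: [-0.1, 0.1, -3.3]
gripper_width: 0.277
t 10.4 p [ 0.599  -0.0044  0.0489] jaw -86.84 zax [ 0.0032 -0.0004 -1.    ] F [-0.0995  0.1313 -3.2531] g 0.277 q7 -1.82 q1 0.12
t: 10.65
eef_pos: [0.5987, -0.0045, 0.0445]
tool_rot: [0.0, 1.0, 0.028, 0.001]
contact_force: [-1.2, -0.4, -3.4]
gripper_width: 0.28
t: 10.82
eef_pos: [0.5986, -0.0045, 0.0422]
tool_rot: [0.0, 1.0, 0.028, 0.001]
contact_force: [-0.2, 0.9, -3.7]
gripper_width: 0.282
t: 10.98
eef_pos: [0.599, -0.0044, 0.0412]
tool_rot: [0.0, 1.0, 0.028, 0.001]
contact_force: [-2.5, 0.0, 5.0]
gripper_width: 0.281
t 10.98 p [ 0.599  -0.0044  0.0412] jaw -86.84 zax [ 0.0029 -0.0007 -1.    ] F [-2.5068  0.0279  5.019 ] g 0.281 q7 -1.82 q1 0.11
```

```bash
python3 -m handwheel '[0,0,0,0,0,0,0.6,0,0,0,0,0,0,0.8,0,0,0,0,0,0,0.8,0,0,0.5,0,0,0,0.8,0,0,4,0,0,0,0.8,0,0,8,0,0,0,0.8,0,0,12,0,0,0,0.8,0,0,15,0,0,0,0.8]';python3 -m handwheel '[-19,-33,5,0,0,0,0.6,-19,-33,5,0,0,0,0.6,-19,-33,5,0,0,0,0.6,-19,-33,5,0,0,0,0.6,-19,-33,5,0,0,0,0.6,-19,-33,5,0,0,0,0.6,-19,-33,5,0,0,0,0.6,-19,-33,5,0,0,0,0.6]';python3 st.py
python3 - <<'E'
from h import *
t=read_camera('top');s=read_camera('scene')
cv2.imwrite('pics/top1.png',t[:,:,::-1]);cv2.imwrite('pics/scene1.png',s[:,:,::-1])
mont('pics/g.png',crop(t,140,105,310,228,4));
mont('pics/g2.png',crop(s,155,180,275,285,6))
E
```

```text
t: 11.65
eef_pos: [0.5998, -0.0041, 0.195]
tool_rot: [0.0, 1.0, 0.028, 0.003]
contact_force: [1.0, 0.3, -0.3]
gripper_width: 0.801
t: 12.32
eef_pos: [0.4335, -0.2922, 0.2388]
tool_rot: [0.001, 1.0, 0.028, 0.003]
contact_force: [0.5, 0.1, -0.2]
gripper_width: 0.601
t 12.32 p [ 0.4335 -0.2922  0.2388] jaw -86.82 zax [ 0.0068 -0.0008 -1.    ] F [ 0.474   0.0831 -0.2103] g 0.601 q7 -1.09 q1 0.66
```

View pics/g.png

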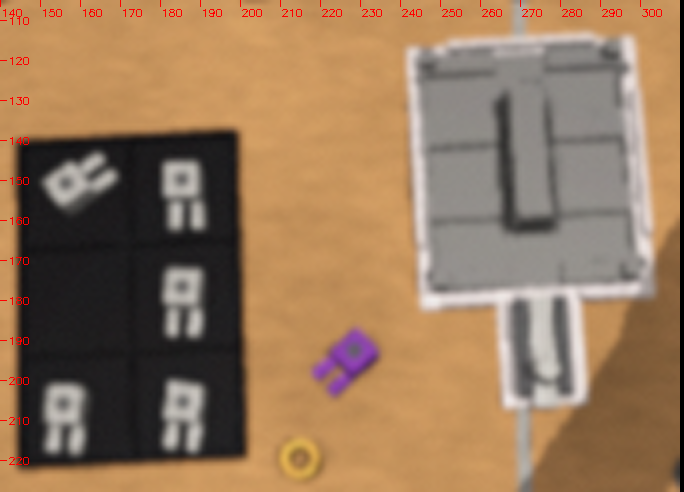

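View pics/g2.png

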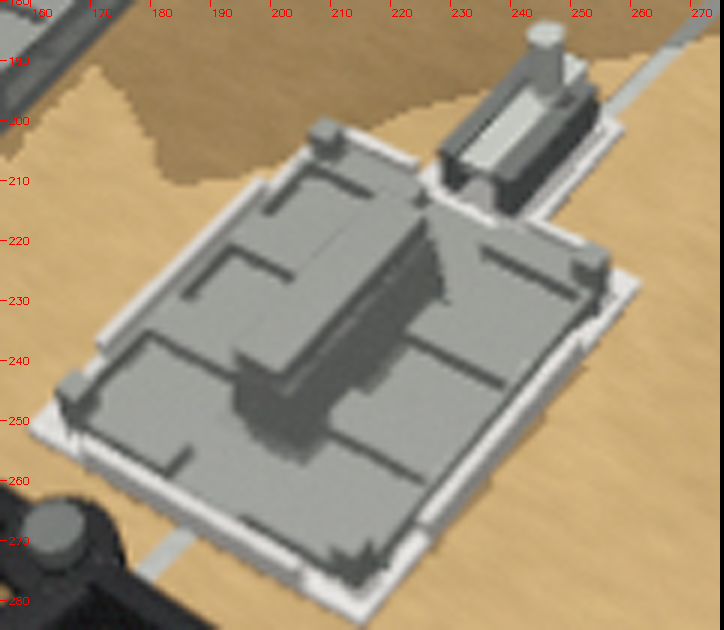

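```bash
cat > m3.py <<'E'
from h import *
from scipy.optimize import least_squares
np.set_printoptions(precision=4,suppress=True)
cor=np.array([(84,69),(84,-69),(-84,-69),(-84,69)])/1e3
tp=[(246.8,120),(295.5,119.3),(298.5,171.8),(248.8,173.8)]
sc=[(214.2,272),(167.5,243.8),(209.5,201.3),(253.7,222)]
def res(p):
    c,s=np.cos(p[2]),np.sin(p[2]);r=[]
    for i,(x,y) in enumerate(cor):
        X=[p[0]+c*x-s*y,p[1]+s*x+c*y,.030]
        r+=list(w2p('top',X)-tp[i])+list(w2p('scene',X)-sc[i])
    return np.array(r)
f=least_squares(res,[.597,-.004,.056],loss='soft_l1',f_scale=.5);p=f.x;print(p,np.degrees(p[2]));print(res(p).reshape(-1,4))
E
python3 m3.py
cat > clamps.py <<'E'
from h import *
def blobs():
    "bare clamps seen by the top camera in the bin: block-top centre (world), yaw, fork"
    im=read_camera('top'); m=np.zeros(im.shape[:2],np.uint8)
    P=np.array([w2p('top',[x,y,.014]) for x,y in [(.6183,.3693),(.6247,.2083),(.3852,.1959),(.3772,.3577)]])
    P=P.mean(0)+(P-P.mean(0))*.98
    cv2.fillPoly(m,[P.round().astype(int)],1)
    b=((im.min(2)>95)&(m>0)).astype(np.uint8)
    b=cv2.morphologyEx(b,cv2.MORPH_CLOSE,np.ones((3,3)))
    n,_,st,ce=cv2.connectedComponentsWithStats(b)
    for i in range(1,n):
        if st[i,4]>40:
            w=p2w('top',ce[i],.025); print('blob',ce[i].round(1),st[i,4],w[:2].round(4))
if __name__=='__main__': blobs()
E
python3 clamps.py
```

```text
[ 0.5974 -0.004   0.0538] 3.080486106406661
[[-0.5092 -1.4286 -0.6487 -2.5829]
 [-2.233  -3.1824  0.0196 -0.4116]
 [-0.7045 -0.0842  0.1363 -0.3375]
 [ 0.6353  0.6384  0.0082  0.0417]]
blob [159.4 149.6] 140 [0.5864 0.3215]
blob [185.4 153.1] 149 [0.5752 0.2453]
blob [185.4 180. ] 155 [0.4957 0.2429]
blob [155.7 209.1] 162 [0.4125 0.3247]
blob [185.4 208.4] 161 [0.4141 0.2408]
```

```bash
python3 -m handwheel '[5,32,-6,0,0.3,-5,0.6,5,32,-6,0,0.3,-5,0.6,5,32,-6,0,0.3,-5,0.6,5,32,-6,0,0.3,-5,0.6,5,32,-6,0,0.3,-5,0.6,5,32,-6,0,0.3,-5,0.6,5,32,-6,0,0.3,-5,0.6,5,32,-6,0,0.3,-5,0.6]' 40;python3 -m handwheel '[-5,21,-6,0,0,-3,0.6,-5,21,-6,0,0,-3,0.6,-5,21,-6,0,0,-3,0.6,-5,21,-6,0,0,-3,0.6,-5,21,-6,0,0,-3,0.6,-5,21,-6,0,0,-3,0.6,-5,21,-6,0,0,-3,0.6,-5,21,-6,0,0,-3,0.6]';python3 st.py
```

```text
t: 13.13
eef_pos: [0.4825, 0.0307, 0.1787]
tool_rot: [0.001, 1.0, -0.018, 0.001]
contact_force: [0.6, -0.3, 0.2]
gripper_width: 0.599
t: 13.8
eef_pos: [0.4309, 0.2434, 0.1185]
tool_rot: [0.0, 0.999, -0.041, 0.0]
contact_force: [0.9, -0.4, -0.8]
gripper_width: 0.599
t 13.8 p [0.4309 0.2434 0.1185] jaw -94.7 zax [ 0.0005 -0.0004 -1.    ] F [ 0.9096 -0.4435 -0.7675] g 0.599 q7 -2.52 q1 -0.24
```

```bash
python3 -m handwheel '[-0.9,-0.4,-3,0,0,0,0.6,-0.9,-0.4,-6,0,0,0,0.6,-0.9,-0.4,-8.5,0,0,0,0.6,-0.9,-0.4,-10,0,0,0,0.6,-0.9,-0.4,-10.2,0,0,0,0.6,-0.9,-0.4,-10.2,0,0,0,0.6]';python3 st.py; python3 -m handwheel '[0,0,0,0,0,0,0.4,0,0,0,0,0,0,0.2,0,0,0,0,0,0,0.15,0,0,0,0,0,0,0.15,0,0,0,0,0,0,0.15,0,0,0,0,0,0,0.15]';python3 st.py
```

```text
t: 14.3
eef_pos: [0.4218, 0.2384, 0.0162]
tool_rot: [0.001, 0.999, -0.041, -0.0]
contact_force: [-0.2, 0.8, -0.3]
gripper_width: 0.601
t 14.3 p [0.4218 0.2384 0.0162] jaw -94.75 zax [-0.0007 -0.0016 -1.    ] F [-0.242   0.8353 -0.2543] g 0.601 q7 -2.65 q1 -0.33
t: 14.8
eef_pos: [0.4228, 0.2387, 0.0177]
tool_rot: [0.0, 0.999, -0.042, 0.001]
contact_force: [-0.9, -1.7, 6.6]
gripper_width: 0.267
t 14.8 p [0.4228 0.2387 0.0177] jaw -94.79 zax [ 0.0017 -0.0007 -1.    ] F [-0.9098 -1.7459  6.6314] g 0.267 q7 -2.65 q1 -0.33
```

```bash
python3 -m handwheel '[0,0,2,0,0,0,0.15,0,0,6,0,0,0,0.15,0,0,10,0,0,0,0.15,3,-5,10,0,0,7,0.15,5,-8,10,0,0,14,0.15,6,-11,10,0,0,21,0.15,7,-14,10,0,0,28,0.15,8,-17,10,0,0,35,0.15]';python3 st.py;python3 -m handwheel '[1,-3,0,0,0,7,0.15,2,-5,0,0,0,14,0.15,3,-7,0,0,0,21,0.15,4,-9,0,0,0,28,0.15,4,-11,0,0,0,35,0.15,4,-11,0,0,0,42,0.15,4,-11,0,0,0,49,0.15,4,-11,0,0,0,56,0.15]';python3 st.py
```

```text
t: 15.47
eef_pos: [0.5036, 0.0672, 0.1186]
tool_rot: [0.0, 0.969, 0.247, 0.002]
contact_force: [0.8, -0.0, -0.9]
gripper_width: 0.267
t 15.47 p [0.5036 0.0672 0.1186] jaw -61.45 zax [ 0.0036 -0.0001 -1.    ] F [ 0.7883 -0.0452 -0.9383] g 0.267 q7 -1.6 q1 0.2
t: 16.13
eef_pos: [0.5436, -0.0437, 0.1193]
tool_rot: [0.0, 0.738, 0.674, 0.002]
contact_force: [0.2, -0.4, -1.9]
gripper_width: 0.268
t 16.13 p [ 0.5436 -0.0437  0.1193] jaw -5.2 zax [ 0.0028  0.0024 -1.    ] F [ 0.1726 -0.3921 -1.9447] g 0.268 q7 -0.51 q1 0.55
```

```bash
python3 -m handwheel '[0,0.05,-3,0.1,-0.1,8.3,0.15,0,0.05,-5,0.1,-0.1,8.3,0.15,0,0.05,-5,0.1,-0.1,8.3,0.15,0,0.05,-7.5,0.1,-0.1,8.3,0.15,0,0.05,-9,0.1,-0.1,8.3,0.15,0,0.05,-9.5,0.1,-0.1,8.3,0.15,0,0.05,-9.6,0.1,-0.1,8.3,0.15]';python3 st.py;python3 -m handwheel '[0,0,-0.1,0,0,0,0.15,0,0,-0.1,0,0,0,0.15]';python3 st.py
```

```text
t: 16.72
eef_pos: [0.5434, -0.0433, 0.0234]
tool_rot: [-0.0, 0.688, 0.726, 0.003]
contact_force: [-0.9, 0.1, -0.4]
gripper_width: 0.268
t 16.72 p [ 0.5434 -0.0433  0.0234] jaw 3.05 zax [ 0.0032  0.0043 -1.    ] F [-0.8787  0.098  -0.4325] g 0.268 q7 -0.5 q1 0.49
t: 16.88
eef_pos: [0.5443, -0.0433, 0.0237]
tool_rot: [0.0, 0.688, 0.726, 0.003]
contact_force: [0.2, 0.1, -1.2]
gripper_width: 0.272
t 16.88 p [ 0.5443 -0.0433  0.0237] jaw 3.02 zax [ 0.0051  0.0041 -1.    ] F [ 0.2398  0.0761 -1.1736] g 0.272 q7 -0.5 q1 0.49
```

```bash
python3 -m handwheel '[0,0,-0.2,0.1,-0.2,0,0.15,0,0,-0.2,0.1,-0.2,0,0.15]';python3 st.py;
```

```text
t: 17.05
eef_pos: [0.5453, -0.0432, 0.0229]
tool_rot: [0.002, 0.688, 0.725, 0.006]
contact_force: [0.7, 1.4, 1.8]
gripper_width: 0.265
t 17.05 p [ 0.5453 -0.0432  0.0229] jaw 3.01 zax [ 0.0112  0.0058 -0.9999] F [0.6864 1.4004 1.7568] g 0.265 q7 -0.51 q1 0.49
```

```bash
python3 -m handwheel '[0,0,0,0,0,0,0.4,0,0,0,0,0,0,0.5,0,0,0,0,0,0,0.5,0,0,0,0,0,0,0.5,0,0,3,-0.3,0.6,0,0.5,0,0,6,-0.3,0.6,0,0.5,0,0,9,-0.3,0.6,0,0.5]';python3 st.py
python3 -m handwheel '[-2,4,2,0,0,-7,0.6,-4,8,2,0,0,-14,0.6,-6,12,2,0,0,-21,0.6,-8,16,2,0,0,-28,0.6,-9,19,2,0,0,-35,0.6,-10,22,2,0,0,-42,0.6,-10.5,25,2,0,0,-49,0.6,-11,28,2,0,0,-56,0.6]';python3 st.py;python3 clamps.py
python3 -m handwheel '[-1,3,0,0,0,-7,0.6,-1.3,6,0,0,0,-14,0.6,-1.3,8,0,0,0,-21,0.6,-1.3,8.7,0,0,0,-28,0.6,-1.3,8.7,0,0,0,-35,0.6,-1.3,8.7,0,0,0,-41,0.6,-1.3,8.7,0,0,0,-41,0.6]';python3 st.py
```

```text
t: 17.63
eef_pos: [0.5447, -0.0428, 0.1135]
tool_rot: [-0.001, 0.688, 0.726, 0.0]
contact_force: [0.9, -0.4, -0.0]
gripper_width: 0.496
t 17.63 p [ 0.5447 -0.0428  0.1135] jaw 3.05 zax [-0.0011  0.0013 -1.    ] F [ 0.8641 -0.4179 -0.0331] g 0.496 q7 -0.4 q1 0.56
t: 18.3
eef_pos: [0.4334, 0.2391, 0.1337]
tool_rot: [-0.001, 0.945, 0.327, 0.001]
contact_force: [0.7, 0.1, 1.2]
gripper_width: 0.594
t 18.3 p [0.4334 0.2391 0.1337] jaw -51.82 zax [ 0.0006  0.0015 -1.    ] F [0.6877 0.1429 1.191 ] g 0.594 q7 -1.83 q1 -0.08
blob [172.2 181.8] 2816 [0.4908 0.2805]
blob [185.6 151.1] 113 [0.5811 0.2451]
blob [155.5 214.3] 66 [0.3976 0.3245]
t: 18.93
eef_pos: [0.4185, 0.3346, 0.1346]
tool_rot: [-0.002, 1.0, -0.028, 0.003]
contact_force: [0.6, -0.7, 0.4]
gripper_width: 0.599
t 18.93 p [0.4185 0.3346 0.1346] jaw -93.18 zax [ 0.0064  0.0047 -1.    ] F [ 0.6305 -0.6604  0.4305] g 0.599 q7 -2.66 q1 -0.38
```

```bash
python3 -m handwheel '[0.25,-1.1,-3,-0.2,0.3,-0.9,0.6,0.25,-1.1,-6,-0.2,0.3,-0.9,0.6,0.25,-1.1,-9,-0.2,0.3,-0.9,0.6,0.25,-1.1,-11,-0.2,0.3,-0.9,0.6,0.25,-1.1,-11.8,-0.2,0.3,-0.9,0.6,0.25,-1.1,-11.8,-0.2,0.3,-0.9,0.6,0.25,-1.1,-11.8,-0.2,0.3,-0.9,0.6]';python3 st.py; python3 -m handwheel '[0,0,0,0,0,0,0.4,0,0,0,0,0,0,0.2,0,0,0,0,0,0,0.15,0,0,0,0,0,0,0.15,0,0,0,0,0,0,0.15,0,0,0,0,0,0,0.15]';python3 st.py
```

```text
t: 19.52
eef_pos: [0.4212, 0.3238, 0.017]
tool_rot: [-0.001, 0.999, -0.035, 0.001]
contact_force: [0.4, 0.4, -1.1]
gripper_width: 0.597
t 19.52 p [0.4212 0.3238 0.017 ] jaw -93.99 zax [ 0.0011  0.0014 -1.    ] F [ 0.4352  0.4457 -1.1341] g 0.597 q7 -2.77 q1 -0.44
t: 20.02
eef_pos: [0.4222, 0.3247, 0.0187]
tool_rot: [-0.002, 0.999, -0.035, 0.002]
contact_force: [0.3, -0.9, 7.3]
gripper_width: 0.268
t 20.02 p [0.4222 0.3247 0.0187] jaw -93.98 zax [ 0.0036  0.0031 -1.    ] F [ 0.2668 -0.9493  7.2551] g 0.268 q7 -2.77 q1 -0.44
```

```bash
python3 -m handwheel '[0,0,2,0,0,0,0.15,0,0,6,0,0,0,0.15,1,-2,10,0,0,7,0.15,3,-5,10,0,0,14,0.15,5,-8,10,0,0,21,0.15,7,-12,10,0,0,28,0.15,8,-16,10,0,0,35,0.15,9,-19,10,0,0,42,0.15]';python3 -m handwheel '[2,-3,0,0,0,7,0.15,4,-6,0,0,0,14,0.15,6,-10,0,0,0,21,0.15,8,-14,0,0,0,28,0.15,8.7,-17.5,0,0,0,35,0.15,8.7,-17.5,0,0,0,42,0.15,8.7,-17.5,0,0,0,49,0.15,8.7,-17.5,0,0,0,56,0.15]';python3 st.py; python3 - <<'E'
import sys;sys.path.insert(0,'.')
from clamps import *
blobs()
E
```

```text
t: 20.68
eef_pos: [0.5127, 0.133, 0.1194]
tool_rot: [-0.002, 0.946, 0.324, 0.002]
contact_force: [0.9, -0.8, -2.2]
gripper_width: 0.266
t: 21.35
eef_pos: [0.5997, -0.0436, 0.1196]
tool_rot: [-0.002, 0.682, 0.732, 0.0]
contact_force: [-0.5, 0.8, -2.1]
gripper_width: 0.266
t 21.35 p [ 0.5997 -0.0436  0.1196] jaw 4.08 zax [-0.0023  0.0034 -1.    ] F [-0.5126  0.8139 -2.0618] g 0.266 q7 -0.39 q1 0.56
blob [159.3 149.5] 147 [0.5866 0.3217]
blob [185.4 153.2] 155 [0.5748 0.2454]
blob [185.4 180. ] 158 [0.4957 0.2429]
```

```bash
python3 -m handwheel '[-0.05,0.35,-3,-0.2,-0.1,-1,0.15,-0.05,0.35,-5,-0.2,-0.1,-1,0.15,-0.05,0.35,-7.5,-0.2,-0.1,-1,0.15,-0.05,0.35,-9,-0.2,-0.1,-1,0.15,-0.05,0.35,-9.5,-0.2,-0.1,-1,0.15,-0.05,0.35,-9.6,-0.2,-0.1,-1,0.15,-0.05,0.35,-9.7,-0.2,-0.1,-1,0.15,-0.05,0.35,-9.7,-0.2,-0.1,-1,0.15]';python3 st.py
```

```text
t: 22.07
eef_pos: [0.5994, -0.0395, 0.0238]
tool_rot: [0.0, 0.685, 0.728, -0.0]
contact_force: [-1.7, -0.4, 2.6]
gripper_width: 0.267
t 22.07 p [ 0.5994 -0.0395  0.0238] jaw 3.48 zax [-0.0003 -0.0006 -1.    ] F [-1.6559 -0.3616  2.6208] g 0.267 q7 -0.5 q1 0.48
```

```bash
python3 -m handwheel '[0,0,0,0,0,0,0.4,0,0,0,0,0,0,0.5,0,0,0,0,0,0,0.5,0,0,0,0,0,0,0.5,0,0,3,0,0,0,0.5,0,0,6,0,0,0,0.5,0,0,9,0,0,0,0.5]'
python3 -m handwheel '[-1.8,4,2,0,0,6,0.6,-1.8,8,2,0,0,12,0.6,-1.8,12,2,0,0,18,0.6,-1.8,16,2,0,0,24,0.6,-1.8,20,2,0,0,30,0.6,-1.8,24,2,0,0,30,0.6,-1.8,28,2,0,0,30,0.6,-1.8,32,2,0,0,30,0.6]'
python3 -m handwheel '[0,4,0,0,0,0,0.6,0,5,-2,0,0,0,0.6,0,5,-2,0,0,0,0.6]';python3 st.py
```

```text
t: 22.65
eef_pos: [0.5989, -0.0393, 0.1144]
tool_rot: [-0.001, 0.685, 0.728, -0.001]
contact_force: [1.2, -0.6, -0.6]
gripper_width: 0.5
t: 23.32
eef_pos: [0.5808, 0.2824, 0.1344]
tool_rot: [-0.0, 0.474, 0.881, -0.001]
contact_force: [1.0, 0.3, -0.4]
gripper_width: 0.603
t: 23.57
eef_pos: [0.5776, 0.3372, 0.1122]
tool_rot: [-0.002, 0.471, 0.882, -0.001]
contact_force: [-1.2, -1.5, -1.3]
gripper_width: 0.599
t 23.57 p [0.5776 0.3372 0.1122] jaw 33.83 zax [-0.0045  0.0008 -1.    ] F [-1.175  -1.4708 -1.3289] g 0.599 q7 -0.52 q1 -0.04
```

```bash
python3 -m handwheel '[0.4,-0.85,-3,0,-0.2,-0.4,0.6,0.4,-0.85,-6,0,-0.2,-0.4,0.6,0.4,-0.85,-8.5,0,-0.2,-0.4,0.6,0.4,-0.85,-9.5,0,-0.2,-0.4,0.6,0.4,-0.85,-9.6,0,-0.2,-0.4,0.6,0.4,-0.85,-9.6,0,-0.2,-0.4,0.6]';python3 st.py; python3 -m handwheel '[0,0,0,0,0,0,0.4,0,0,0,0,0,0,0.2,0,0,0,0,0,0,0.15,0,0,0,0,0,0,0.15,0,0,0,0,0,0,0.15,0,0,0,0,0,0,0.15]';python3 st.py
```

```text
t: 24.07
eef_pos: [0.582, 0.3285, 0.0167]
tool_rot: [-0.001, 0.474, 0.88, 0.0]
contact_force: [0.7, 1.2, 0.7]
gripper_width: 0.6
t 24.07 p [0.582  0.3285 0.0167] jaw 33.39 zax [-0.0011  0.0009 -1.    ] F [0.7148 1.1669 0.6582] g 0.6 q7 -0.58 q1 -0.07
t: 24.57
eef_pos: [0.5832, 0.3294, 0.019]
tool_rot: [0.0, 0.474, 0.88, 0.002]
contact_force: [-0.6, -0.4, 6.7]
gripper_width: 0.269
t 24.57 p [0.5832 0.3294 0.019 ] jaw 33.38 zax [ 0.0019  0.0024 -1.    ] F [-0.5529 -0.3811  6.6544] g 0.269 q7 -0.58 q1 -0.07
```

```bash
python3 -m handwheel '[0,0,2,0,0,0,0.15,0,0,6,0,0,0,0.15,0,-2,10,0,0,0,0.15,1,-5,10,0,0,-6,0.15,2,-9,10,0,0,-12,0.15,3,-13,10,0,0,-18,0.15,4,-17,10,0,0,-24,0.15,5,-21,10,0,0,-30,0.15]';python3 -m handwheel '[1,-4,0,0,0,0,0.15,1.8,-8,0,0,0,0,0.15,2.2,-12,0,0,0,0,0.15,2.2,-14.5,0,0,0,0,0.15,2.2,-15.6,0,0,0,0,0.15,2.2,-15.6,0,0,0,0,0.15]';python3 st.py; python3 clamps.py
```

```text
t: 25.23
eef_pos: [0.6335, 0.1174, 0.1199]
tool_rot: [0.001, 0.688, 0.726, 0.002]
contact_force: [0.1, 1.1, -1.0]
gripper_width: 0.268
t: 25.73
eef_pos: [0.6555, -0.0432, 0.1199]
tool_rot: [0.002, 0.69, 0.724, 0.001]
contact_force: [0.3, -0.4, -1.8]
gripper_width: 0.268
t 25.73 p [ 0.6555 -0.0432  0.1199] jaw 2.76 zax [ 0.004  -0.0011 -1.    ] F [ 0.2717 -0.3983 -1.7572] g 0.268 q7 -0.4 q1 0.5
blob [185.4 153.2] 156 [0.5748 0.2455]
blob [185.4 180. ] 161 [0.4956 0.2431]
```

```bash
python3 -m handwheel '[0,0.55,-3,0,0.2,0.3,0.15,0,0.55,-5,0,0.2,0.3,0.15,0,0.55,-7.5,0,0.2,0.3,0.15,0,0.55,-9,0,0.2,0.3,0.15,0,0.55,-9.5,0,0.2,0.3,0.15,0,0.55,-9.6,0,0.2,0.3,0.15,0,0.55,-9.7,0,0.2,0.3,0.15,0,0.55,-9.7,0,0.2,0.3,0.15]';python3 st.py
```

```text
t: 26.45
eef_pos: [0.6559, -0.0322, 0.0241]
tool_rot: [-0.0, 0.686, 0.728, 0.002]
contact_force: [0.3, 0.1, -1.0]
gripper_width: 0.269
t 26.45 p [ 0.6559 -0.0322  0.0241] jaw 3.36 zax [ 0.0021  0.0023 -1.    ] F [ 0.2511  0.1099 -0.9557] g 0.269 q7 -0.48 q1 0.44
```

```bash
python3 -m handwheel '[0,0,0.6,0,0,0,0.15,-0.05,-0.48,0.6,-0.1,0.1,-0.2,0.15,-0.05,-0.48,0.6,-0.1,0.1,-0.2,0.15,-0.05,-0.48,0.2,-0.1,0.1,-0.2,0.15,-0.05,-0.48,0,-0.1,0.1,-0.2,0.15,-0.05,-0.48,-0.1,-0.1,0.1,-0.2,0.15,-0.05,-0.48,-0.1,-0.1,0.1,-0.2,0.15]';python3 st.py
```

```text
t: 27.03
eef_pos: [0.6554, -0.0374, 0.024]
tool_rot: [0.0, 0.688, 0.726, -0.0]
contact_force: [-2.9, -1.9, 9.7]
gripper_width: 0.266
t 27.03 p [ 0.6554 -0.0374  0.024 ] jaw 3.13 zax [ 0.0001 -0.0006 -1.    ] F [-2.8889 -1.9183  9.6947] g 0.266 q7 -0.48 q1 0.44
```

```bash
python3 -m handwheel '[0,0,0,0,0,0,0.4,0,0,0,0,0,0,0.5,0,0,0,0,0,0,0.5,0,0,0,0,0,0,0.5,0,0,3,0,0,0,0.5,0,0,6,0,0,0,0.5,0,0,9,0,0,0,0.5]'
python3 -m handwheel '[-1,4,2,0,0,7,0.6,-2,8,2,0,0,14,0.6,-3,11,2,0,0,21,0.6,-4,14,2,0,0,28,0.6,-5,17,2,0,0,35,0.6,-5.5,20,2,0,0,42,0.6,-6,23,2,0,0,49,0.6,-6.5,25,2,0,0,56,0.6]'
python3 -m handwheel '[-0.5,2,0,0,0,7,0.6,-0.5,3,-1,0,0,14,0.6,-0.5,3,-2,0,0,21,0.6,-0.5,3,-2,0,0,28,0.6,-0.5,3,-2,0,0,35,0.6,-0.5,3,-2,0,0,35,0.6,-0.5,3,-2,0,0,35,0.6]';python3 st.py
```

```text
t: 27.62
eef_pos: [0.6548, -0.0372, 0.1143]
tool_rot: [-0.001, 0.687, 0.726, -0.001]
contact_force: [1.4, -1.1, -0.3]
gripper_width: 0.499
t: 28.28
eef_pos: [0.5888, 0.2163, 0.1346]
tool_rot: [-0.0, 0.262, 0.965, 0.0]
contact_force: [-0.0, -0.2, 0.9]
gripper_width: 0.602
t: 28.87
eef_pos: [0.5836, 0.2463, 0.1142]
tool_rot: [-0.001, -0.039, 0.999, 0.0]
contact_force: [0.1, 0.0, 0.3]
gripper_width: 0.604
t 28.87 p [0.5836 0.2463 0.1142] jaw 94.44 zax [-0.0015  0.0004 -1.    ] F [0.0786 0.04   0.2987] g 0.604 q7 0.54 q1 0.24
```

```bash
python3 -m handwheel '[0,-0.1,-3,0,0,-0.4,0.6,0,-0.1,-6,0,0,-0.4,0.6,0,-0.1,-8.5,0,0,-0.4,0.6,0,-0.1,-9.6,0,0,-0.4,0.6,0,-0.1,-9.8,0,0,-0.4,0.6,0,-0.1,-9.8,0,0,-0.4,0.6]';python3 st.py; python3 -m handwheel '[0,0,0,0,0,0,0.4,0,0,0,0,0,0,0.2,0,0,0,0,0,0,0.15,0,0,0,0,0,0,0.15,0,0,0,0,0,0,0.15,0,0,0,0,0,0,0.15]';python3 st.py
```

```text
t: 29.37
eef_pos: [0.5836, 0.2455, 0.0164]
tool_rot: [-0.001, -0.035, 0.999, 0.0]
contact_force: [-0.7, -0.2, 0.5]
gripper_width: 0.605
t 29.37 p [0.5836 0.2455 0.0164] jaw 93.96 zax [-0.0018  0.0006 -1.    ] F [-0.7337 -0.1653  0.534 ] g 0.605 q7 0.45 q1 0.18
t: 29.87
eef_pos: [0.5847, 0.2465, 0.0185]
tool_rot: [0.001, -0.034, 0.999, 0.001]
contact_force: [0.5, -1.1, 6.7]
gripper_width: 0.269
t 29.87 p [0.5847 0.2465 0.0185] jaw 93.93 zax [ 0.001   0.0021 -1.    ] F [ 0.4717 -1.1243  6.6896] g 0.269 q7 0.45 q1 0.18
```

```bash
python3 -m handwheel '[0,0,2,0,0,0,0.15,0,0,6,0,0,0,0.15,0,-1,10,0,0,-7,0.15,1,-3,10,0,0,-14,0.15,2,-6,10,0,0,-21,0.15,3,-9,10,0,0,-28,0.15,4,-12,10,0,0,-35,0.15,5,-14,10,0,0,-42,0.15]';python3 -m handwheel '[1,-3,0,0,0,-7,0.15,1.6,-5,0,0,0,-14,0.15,1.6,-6.7,0,0,0,-21,0.15,1.6,-6.7,0,0,0,-28,0.15,1.6,-6.7,0,0,0,-35,0.15,1.6,-6.7,0,0,0,-42,0.15,1.6,-6.7,0,0,0,-49,0.15,1.6,-6.7,0,0,0,-49,0.15]';python3 st.py; python3 clamps.py
```

```text
t: 30.53
eef_pos: [0.6354, 0.1023, 0.1186]
tool_rot: [0.001, 0.33, 0.944, -0.0]
contact_force: [0.0, -0.4, -2.0]
gripper_width: 0.266
t: 31.2
eef_pos: [0.6513, 0.0355, 0.1192]
tool_rot: [0.001, 0.694, 0.72, -0.001]
contact_force: [-0.6, -0.0, -1.5]
gripper_width: 0.266
t 31.2 p [0.6513 0.0355 0.1192] jaw 2.18 zax [ 0.0011 -0.003  -1.    ] F [-0.6299 -0.0367 -1.4539] g 0.266 q7 -0.54 q1 0.38
blob [185.3 180.1] 166 [0.4954 0.2432]
```

```bash
python3 -m handwheel '[0,0,-3,0.15,0,0.9,0.15,0,0,-5,0.15,0,0.9,0.15,0,0,-7.5,0.15,0,0.9,0.15,0,0,-9,0.15,0,0.9,0.15,0,0,-9.4,0.15,0,0.9,0.15,0,0,-9.5,0.15,0,0.9,0.15,0,0,-9.5,0.15,0,0.9,0.15]';python3 st.py; python3 -m handwheel '[0,0,-0.15,0,0,0,0.15,0,0,-0.15,0,0,0,0.15]';python3 st.py
```

```text
t: 31.83
eef_pos: [0.6515, 0.0357, 0.0243]
tool_rot: [0.0, 0.685, 0.729, 0.0]
contact_force: [0.2, 0.9, -1.1]
gripper_width: 0.271
t 31.83 p [0.6515 0.0357 0.0243] jaw 3.57 zax [ 0.0012 -0.0001 -1.    ] F [ 0.1998  0.8725 -1.1242] g 0.271 q7 -0.59 q1 0.34
t: 32.0
eef_pos: [0.6521, 0.0359, 0.0236]
tool_rot: [0.001, 0.684, 0.729, 0.001]
contact_force: [0.6, 0.0, 0.3]
gripper_width: 0.267
t 32.0 p [0.6521 0.0359 0.0236] jaw 3.62 zax [ 0.0026  0.0002 -1.    ] F [0.6095 0.0366 0.289 ] g 0.267 q7 -0.59 q1 0.34
```

```bash
python3 -m handwheel '[0,0,-0.05,0,0,0,0.4,0,0,-0.05,0,0,0,0.5,0,0,0,0,0,0,0.5,0,0,0,0,0,0,0.5,0,0,3,0,0,0,0.5,0,0,6,0,0,0,0.5,0,0,9,0,0,0,0.5]'
python3 -m handwheel '[-2,3,2,0,0,7,0.6,-4,6,2,0,0,14,0.6,-6,9,2,0,0,21,0.6,-8,12,2,0,0,28,0.6,-10,15,2,0,0,35,0.6,-12,18,2,0,0,42,0.6,-13,19,2,0,0,49,0.6,-14,20,2,0,0,56,0.6]'
python3 -m handwheel '[-0.6,0.5,0,0,0,7,0.6,-0.6,0.5,-1,0,0,14,0.6,-0.6,0.5,-2,0,0,21,0.6,-0.6,0.5,-2,0,0,27.5,0.6,-0.6,0.5,-2,0,0,27.5,0.6,-0.6,0.5,-2,0,0,27.5,0.6]';python3 st.py
```

```text
t: 32.58
eef_pos: [0.6516, 0.036, 0.1143]
tool_rot: [0.0, 0.684, 0.729, 0.001]
contact_force: [0.1, 0.1, 0.2]
gripper_width: 0.5
t: 33.25
eef_pos: [0.5101, 0.2382, 0.1347]
tool_rot: [0.0, 0.257, 0.966, 0.001]
contact_force: [0.7, -0.7, 0.1]
gripper_width: 0.603
t: 33.75
eef_pos: [0.5041, 0.2433, 0.1147]
tool_rot: [-0.0, 0.022, 1.0, 0.001]
contact_force: [-0.3, 0.1, -0.2]
gripper_width: 0.603
t 33.75 p [0.5041 0.2433 0.1147] jaw 87.49 zax [-0.0004  0.0025 -1.    ] F [-0.2642  0.0747 -0.239 ] g 0.603 q7 0.32 q1 0.27
```

```bash
python3 -m handwheel '[0,-0.1,-3,-0.1,0,-0.5,0.6,0,-0.1,-6,-0.1,0,-0.5,0.6,0,-0.1,-8.5,-0.1,0,-0.5,0.6,0,-0.1,-9.6,-0.1,0,-0.5,0.6,0,-0.1,-9.8,-0.1,0,-0.5,0.6,0,-0.1,-9.8,-0.1,0,-0.5,0.6]';python3 st.py; python3 -m handwheel '[0,0,0,0,0,0,0.4,0,0,0,0,0,0,0.2,0,0,0,0,0,0,0.15,0,0,0,0,0,0,0.15,0,0,0,0,0,0,0.15,0,0,0,0,0,0,0.15]';python3 st.py
```

```text
t: 34.25
eef_pos: [0.5042, 0.2427, 0.0171]
tool_rot: [-0.0, 0.027, 1.0, 0.0]
contact_force: [-0.6, 0.2, 0.2]
gripper_width: 0.601
t 34.25 p [0.5042 0.2427 0.0171] jaw 86.92 zax [-0.0004  0.001  -1.    ] F [-0.5799  0.2185  0.2495] g 0.601 q7 0.21 q1 0.18
t: 34.75
eef_pos: [0.5052, 0.2436, 0.0189]
tool_rot: [0.001, 0.027, 1.0, 0.001]
contact_force: [0.0, -0.4, 7.1]
gripper_width: 0.265
t 34.75 p [0.5052 0.2436 0.0189] jaw 86.9 zax [ 0.0023  0.0024 -1.    ] F [ 0.049  -0.3635  7.1039] g 0.265 q7 0.21 q1 0.18
```

```bash
python3 -m handwheel '[0,0,2,0,0,0,0.15,0,0,6,0,0,0,0.15,0,-1,10,0,0,-7,0.15,0.5,-3,10,0,0,-14,0.15,1,-6,10,0,0,-21,0.15,1.5,-9,10,0,0,-28,0.15,2,-12,10,0,0,-35,0.15,2.5,-14,10,0,0,-42,0.15]';python3 -m handwheel '[0.5,-3,0,0,0,-7,0.15,0.9,-5,0,0,0,-14,0.15,0.9,-7,0,0,0,-21,0.15,0.9,-7,0,0,0,-28,0.15,0.9,-7,0,0,0,-35,0.15,0.9,-7,0,0,0,-42,0.15,0.9,-7,0,0,0,-42,0.15,0.9,-7,0,0,0,-42,0.15]';python3 st.py; python3 clamps.py
```

```text
t: 35.42
eef_pos: [0.5304, 0.1, 0.1192]
tool_rot: [0.002, 0.388, 0.922, -0.0]
contact_force: [0.9, 0.2, -1.5]
gripper_width: 0.269
t: 36.08
eef_pos: [0.5394, 0.0301, 0.1197]
tool_rot: [0.002, 0.691, 0.723, -0.001]
contact_force: [-1.0, 1.1, -0.9]
gripper_width: 0.267
t 36.08 p [0.5394 0.0301 0.1197] jaw 2.62 zax [ 0.0021 -0.0042 -1.    ] F [-1.0256  1.057  -0.9023] g 0.267 q7 -0.58 q1 0.49
```

Then release, and retreat to the stack side for a look before latching.

```bash
python3 -m handwheel '[0,-0.1,-3,0.2,0.1,0.5,0.15,0,-0.1,-5,0.2,0.1,0.5,0.15,0,-0.1,-7.5,0.2,0.1,0.5,0.15,0,-0.1,-9,0.2,0.1,0.5,0.15,0,-0.1,-9.5,0.2,0.1,0.5,0.15,0,-0.1,-9.6,0.2,0.1,0.5,0.15,0,-0.1,-9.6,0.2,0.1,0.5,0.15]';python3 st.py; python3 -m handwheel '[0,0,-0.1,0,0,0,0.15,0,0,-0.1,0,0,0,0.15]';python3 st.py
```

```text
t: 36.72
eef_pos: [0.539, 0.0294, 0.0241]
tool_rot: [0.0, 0.687, 0.727, -0.001]
contact_force: [-0.2, 0.5, -0.1]
gripper_width: 0.271
t 36.72 p [0.539  0.0294 0.0241] jaw 3.26 zax [-0.0008 -0.0011 -1.    ] F [-0.1621  0.4625 -0.0917] g 0.271 q7 -0.69 q1 0.4
t: 36.88
eef_pos: [0.5394, 0.0295, 0.024]
tool_rot: [0.0, 0.686, 0.727, -0.001]
contact_force: [-2.7, -1.4, 4.4]
gripper_width: 0.268
t 36.88 p [0.5394 0.0295 0.024 ] jaw 3.33 zax [-0.     -0.0014 -1.    ] F [-2.733  -1.3631  4.4321] g 0.268 q7 -0.69 q1 0.4
```

```bash
python3 -m handwheel '[0,0,0,0,0,0,0.4,0,0,0,0,0,0,0.5,0,0,0,0,0,0,0.5,0,0,0,0,0,0,0.5,0,0,3,0,0,0,0.5,0,0,6,0,0,0,0.5,0,0,9,0,0,0,0.5]'
python3 -m handwheel '[-1,-4,3,0,0,-7,0.6,-2,-8,6,0,0,-14,0.6,-3,-12,9,0,0,-21,0.6,-4,-16,11,0,0,-28,0.6,-5,-20,11,0,0,-35,0.6,-6,-24,11,0,0,-42,0.6,-7,-28,11,0,0,-49,0.6,-8,-31,11,0,0,-56,0.6]'
python3 -m handwheel '[0,-2,0,0,0,-7,0.6,0,-2,0,0,0,-14,0.6,0,-2,0,0,0,-21,0.6,0,-2,0,0,0,-28,0.6,0,-2,0,0,0,-34,0.6,0,-2,0,0,0,-34,0.6]';python3 st.py;  python3 - <<'E'
from h import *
t=read_camera('top');s=read_camera('scene')
cv2.imwrite('pics/top2.png',t[:,:,::-1]);cv2.imwrite('pics/scene2.png',s[:,:,::-1])
mont('pics/i.png',crop(t,235,105,310,215,5),crop(s,155,180,260,290,4))
import clamps;clamps.blobs()
E
```

```text
t: 37.47
eef_pos: [0.5388, 0.0297, 0.1146]
tool_rot: [-0.0, 0.686, 0.728, -0.001]
contact_force: [0.9, 0.5, 0.1]
gripper_width: 0.498
t: 38.13
eef_pos: [0.4635, -0.2652, 0.2252]
tool_rot: [0.0, 0.948, 0.318, -0.0]
contact_force: [0.0, -0.4, -0.9]
gripper_width: 0.598
t: 38.63
eef_pos: [0.4634, -0.285, 0.2252]
tool_rot: [0.0, 1.0, 0.025, -0.0]
contact_force: [0.5, 0.5, 0.9]
gripper_width: 0.601
t 38.63 p [ 0.4634 -0.285   0.2252] jaw -87.13 zax [-0.0004 -0.0003 -1.    ] F [0.5277 0.5169 0.9171] g 0.601 q7 -1.25 q1 0.88
```

View pics/i.png

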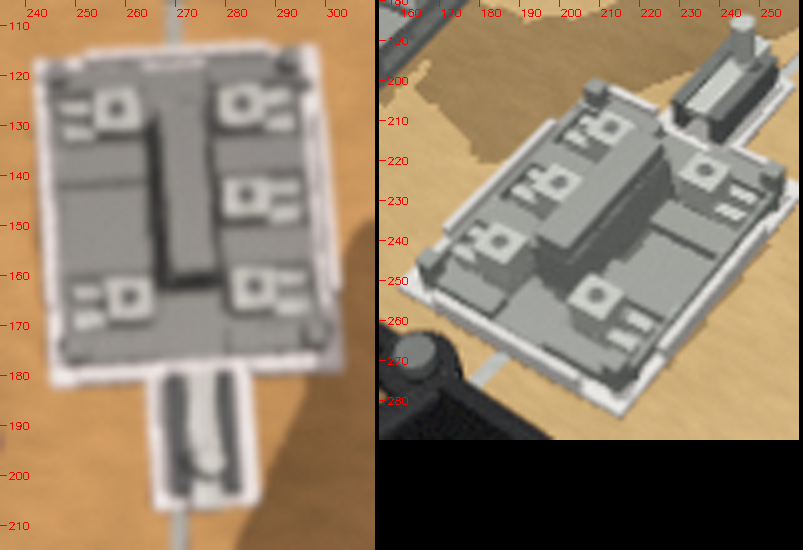

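```bash
python3 -m handwheel '[-0.5,4,0,0,0,0.3,0.6,-1,8,0,0,0,0.3,0.6,-1.5,12,0,0,0,0.3,0.6,-2,16,-2,0,0,0.3,0.6,-2.2,20,-4,0,0,0.3,0.6,-2.2,24,-6,0,0,0.3,0.6,-2.2,27,-8,0,0,0.3,0.6,-2.2,27,-8,0,0,0.3,0.6]'
python3 -m handwheel '[0,0,0,0,0,0,0.6,0,0,0,0,0,0,0.6]'; python3 st.py
```

```text
t: 39.45
eef_pos: [0.4394, -0.0085, 0.143]
tool_rot: [-0.001, 0.999, 0.037, -0.002]
contact_force: [-0.5, 0.5, -0.4]
gripper_width: 0.605
t: 39.62
eef_pos: [0.4391, -0.0077, 0.1428]
tool_rot: [-0.002, 0.999, 0.039, -0.002]
contact_force: [-0.6, -1.6, -0.3]
gripper_width: 0.598
t 39.62 p [ 0.4391 -0.0077  0.1428] jaw -85.55 zax [-0.0043  0.0033 -1.    ] F [-0.5591 -1.6444 -0.2604] g 0.598 q7 -1.85 q1 0.49
```

```bash
python3 -m handwheel '[0.15,-0.65,-3,-0.2,-0.2,-1.2,0.6,0.15,-0.65,-6,-0.2,-0.2,-1.2,0.6,0.15,-0.65,-8,-0.2,-0.2,-1.2,0.6,0.15,-0.65,-9.5,-0.2,-0.2,-1.2,0.6,0.15,-0.65,-10.3,-0.2,-0.2,-1.2,0.6,0.15,-0.65,-10.3,-0.2,-0.2,-1.2,0.6,0.15,-0.65,-10.3,-0.2,-0.2,-1.2,0.6]'; python3 st.py; python3 -m handwheel '[0,0,0,0,0,0,0.4,0,0,0,0,0,0,0.2,0,0,0,0,0,0,0.1,0,0,0,0,0,0,0.1,0,0,0,0,0,0,0.1,0,0,0,0,0,0,0.1]' 40; python3 st.py
```

```text
t: 40.2
eef_pos: [0.4412, -0.0151, 0.0403]
tool_rot: [0.0, 1.0, 0.028, -0.0]
contact_force: [-0.5, -0.9, 0.5]
gripper_width: 0.599
t 40.2 p [ 0.4412 -0.0151  0.0403] jaw -86.82 zax [-0.0003 -0.0005 -1.    ] F [-0.4863 -0.8522  0.5165] g 0.599 q7 -2.05 q1 0.37
t: 40.7
eef_pos: [0.4421, -0.0146, 0.0414]
tool_rot: [0.0, 1.0, 0.028, 0.001]
contact_force: [-1.5, 1.3, 7.6]
gripper_width: 0.169
t 40.7 p [ 0.4421 -0.0146  0.0414] jaw -86.8 zax [ 0.0019 -0.0004 -1.    ] F [-1.4729  1.2848  7.6033] g 0.169 q7 -2.05 q1 0.37
```

```bash
python3 -m handwheel '[0.5,0.03,0,0,0,0,0.1,1,0.06,0,0,0,0,0.1,1.5,0.08,0,0,0,0,0.1,2,0.11,0,0,0,0,0.1,2.4,0.13,0,0,0,0,0.1,2.6,0.14,0,0,0,0,0.1,2.6,0.14,0,0,0,0,0.1]'; python3 -m handwheel '[0.2,0.01,0,0,0,0,0.1,0.2,0.01,0,0,0,0,0.1,0.2,0.01,0,0,0,0,0.1]';python3 -m handwheel '[0.2,0.01,0,0,0,0,0.1,0.2,0.01,0,0,0,0,0.1,0.2,0.01,0,0,0,0,0.1]';python3 -m handwheel '[0.2,0.01,0,0,0,0,0.1,0.2,0.01,0,0,0,0,0.1,0.2,0.01,0,0,0,0,0.1]';python3 st.py
```

```text
t: 41.28
eef_pos: [0.4692, -0.0131, 0.0415]
tool_rot: [0.0, 1.0, 0.028, 0.002]
contact_force: [0.9, 0.8, -1.3]
gripper_width: 0.169
t: 41.53
eef_pos: [0.4718, -0.013, 0.0416]
tool_rot: [-0.0, 1.0, 0.028, 0.002]
contact_force: [-0.1, 0.7, -1.4]
gripper_width: 0.163
t: 41.78
eef_pos: [0.4721, -0.013, 0.0415]
tool_rot: [0.0, 1.0, 0.028, 0.001]
contact_force: [-6.3, 0.5, 5.9]
gripper_width: 0.167
t: 42.03
eef_pos: [0.472, -0.013, 0.0414]
tool_rot: [0.001, 1.0, 0.028, -0.001]
contact_force: [-7.2, -0.1, 9.2]
gripper_width: 0.17
t 42.03 p [ 0.472  -0.013   0.0414] jaw -86.8 zax [-0.0026 -0.0017 -1.    ] F [-7.155  -0.0661  9.1709] g 0.17 q7 -2.04 q1 0.36
```

```bash
python3 -m handwheel '[0.2,0.01,0,0,0,0,0.1,0.2,0.01,0,0,0,0,0.1,0.2,0.01,0,0,0,0,0.1]';python3 -m handwheel '[0.05,0,0,0,0,0,0.5,0.05,0,0,0,0,0,0.6,0.05,0,0,0,0,0,0.6,0.05,0,0,0,0,0,0.6,0.05,0,3,0,0,0,0.6,0.05,0,7,0,0,0,0.6,0.05,0,11,0,0,0,0.6,0.05,0,15,0,0,0,0.6]'
python3 -m handwheel '[0,-4,3,0,0,0,0.6,0,-8,5,0,0,0,0.6,0,-12,5,0,0,0,0.6,0,-16,5,0,0,0,0.6,0,-20,5,0,0,0,0.6,0,-24,5,0,0,0,0.6,0,-27,5,0,0,0,0.6,0,-27,5,0,0,0,0.6]';python3 -m handwheel '[0,0,0,0,0,0,0.6,0,0,0,0,0,0,0.6]'; python3 - <<'E'
from h import *
t=read_camera('top');s=read_camera('scene')
cv2.imwrite('pics/scene3.png',s[:,:,::-1])
mont('pics/j.png',crop(t,235,105,310,215,5),crop(s,155,180,260,290,4))
import clamps;clamps.blobs()
E
```

```text
t: 42.28
eef_pos: [0.472, -0.013, 0.0414]
tool_rot: [0.001, 1.0, 0.028, -0.003]
contact_force: [-7.5, 0.1, 8.7]
gripper_width: 0.171
t: 42.95
eef_pos: [0.4723, -0.0128, 0.193]
tool_rot: [0.001, 1.0, 0.028, -0.003]
contact_force: [1.2, -0.6, -0.4]
gripper_width: 0.595
t: 43.62
eef_pos: [0.4704, -0.2918, 0.2425]
tool_rot: [0.003, 1.0, 0.023, -0.004]
contact_force: [-0.1, -1.2, -0.2]
gripper_width: 0.602
t: 43.78
eef_pos: [0.47, -0.2931, 0.2422]
tool_rot: [0.003, 1.0, 0.022, -0.004]
contact_force: [0.3, -0.1, -0.2]
gripper_width: 0.601
```

View pics/j.png

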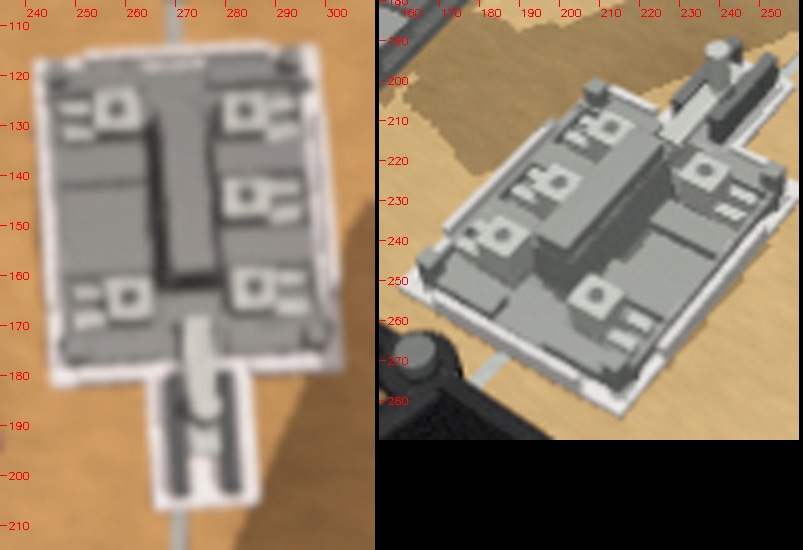

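View pics/scene3.png

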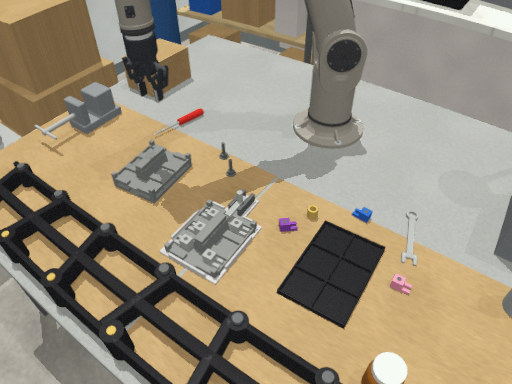

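```bash
python3 - <<'E'
from h import *
t=read_camera('top');s=read_camera('scene')
s2=cv2.imread('pics/scene2.png')[:,:,::-1];t2=cv2.imread('pics/top2.png')[:,:,::-1]
a=lambda s,t:np.vstack([crop(s,160,225,204,258,9),crop(t,264,113,308,146,9)])
mont('pics/k.png',a(s2,t2),a(s,t))
E
```

```text
(no output)
```

View pics/k.png

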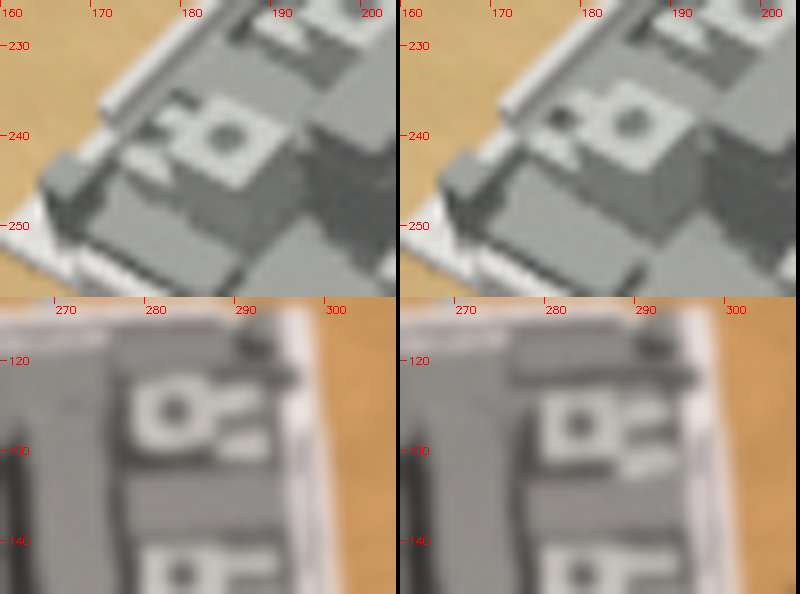

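```bash
python3 - <<'E'
from h import *
from scipy.optimize import least_squares
np.set_printoptions(precision=4,suppress=True)
def tri(a,b):
    f=least_squares(lambda X:np.r_[w2p('top',X)-a,w2p('scene',X)-b],[.6,0,.03]);return f.x,abs(f.fun).max()
c,s=np.cos(.0538),np.sin(.0538)
loc=lambda X:np.array([[c,s],[-s,c]])@(X[:2]-[.5974,-.004])
for n,a,b in [('before',(283.4,125.6),(185.2,240.3)),('after',(284,127.1),(185.6,238.6))]:
    X,r=tri(a,b);print(n,X,r,'tray',loc(X))
for z,p in [(.019,(293.4,123.9)),(.019,(293.8,129.2)),(.019,(294,125.9)),(.019,(294.2,131.1))]: print(loc(p2w('top',p,z)))
E
```

```text
before [ 0.6545 -0.0383  0.0328] 0.0775663035763614 tray [ 0.0551 -0.0374]
after [ 0.6501 -0.0405  0.0332] 0.08633292432864437 tray [ 0.0506 -0.0392]
[ 0.064  -0.0688]
[ 0.0475 -0.0687]
[ 0.0577 -0.0701]
[ 0.0416 -0.0694]
```

```bash
python3 -c "
from station import *
print(hand_in())"; python3 st.py
```

```text
the job is handed in; nothing more can be done
None
the job is handed in; nothing more can be done
```

The job is done and handed in at about 44 s of robot time; the hand-in gave no verdict.

- **Latch drawn back:** I pulled the knob back 27 mm until it met its stop.
- **Tray:** I lifted the top tray straight up off the stack, leaving the other two in place. It sits flat inside the cradle rails; its measured centre matches the cradle's to about 1 mm.
- **Clamps:** The bin held five bare-steel clamps. All five are in separate pockets with forks outward, and the last detection found nothing left in the bin. I did not touch the purple, blue or pink look-alikes.
- **Latch home:** I slid it forward 30 mm to its stop. The bolt shows over the tray's end ledge in the last picture.

**Last checks:** One clamp moved about 5 mm towards the middle of the tray between the picture before latching and the one after. It is the one in the far pocket on the −y side. I take this to be the announced knock. Both cameras together put it at the same height, still within its pocket against the divider, lying flat with its fork outward. I left it there rather than unlatch, so it is no longer centred in its pocket. No other check failed or disagreed.

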